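# Fetch the ripe cheese from behind the tall ones and put a young one in its place

### The arm

A 7-joint arm with a two-finger parallel gripper is mounted at the origin on the work surface. World frame = base frame: x ahead of the robot, y to its left, z up, the work surface at z = 0. Lengths are in m, angles in rad, forces in N, time in s.
With the tool pointing down it reaches from about 0.425 to 0.875 m from the base axis. Payload 4.7 kg.
Tool frame: the origin (TCP) lies on the mounting face of the last link; the fingertips stand 182 mm ahead of it and the grasp point (between the pads) lies 164 mm ahead of it; y points along the fingers, z is the direction in which the jaws open and shut, and the axes are right-handed (so a half turn about y gives the same grasp; the last joint's range is limited). The gripper opens to 87 mm and grips with 3 to 60 N. Pads are 19 mm wide; open, the fingers measure 117 mm over their backs; the gripper's body (75 mm by 190 mm) begins 51 mm behind the grasp point.
Start: joints at [1.3, 0.321, -0.07, 1.45, 0.023, 1.371, -0.057], TCP at [0.183, -0.624, 0.405] pointing down, gripper open.
Joint ranges: [-2.86, 2.86], [-0.3, 2.09], [-1.38, 1.24], [0.06, 2.45], [-1.56, 4.7], [0.09, 2.05], [-2.69, 2.69]. Speed limits (rad/s): [2.57, 2.57, 3.14, 3.14, 3.14, 3.14, 3.14].

### API

Orientations are given as a unit quaternion [x, y, z, w].
In Python, from cell import r gives the robot as it stands. The module is installed in compiled form; this text tells all that it offers.
- The arm moves only by the tool jog_arm, never from a script. Its argument "plan" is a list that holds one entry, the list of rows, each a list of 7 numbers: the shift along the world's x, y, z in mm, then the turn, a rotation vector about the world's x, y, z in degrees, then the opening, from 0 (shut) to 1 (fully open). In form: [[[dx, dy, dz, ax, ay, az, jaw], ...]]. A call has 1 to 20 rows; each row is the pose to reach, as a shift and turn from the pose measured when the call began; what a row does not reach only later rows make up. A row lasts 1/12 s, in which the tool goes at most 41.7 mm and 7.16 degrees, less where a joint would pass 70% of its speed; a pose out of reach is approached as far as the arm can. A call with a gripper value outside its range is refused whole. The fingers move at their own pace and stop on an object; "squeeze" is the grip in N (left out, the last holds). Time passes only in rows, so rows that repeat a pose let the fingers close. It gives the time, the measured TCP pose, the force and the opening at its end, in the units of the state.
- r.sense(): the state, without advancing time (a new reading comes with each control period).
- r.get_image(name): name is "scene" or "side" or "wrist"; returns the picture (400x640x3 uint8, blue, green, red); there is no depth.
- r.camera_params(name): a dict with "camera_matrix" (3x3 intrinsics, pixels), "rvec" (rotation vector, rad) and "tvec" (3), from world to camera coordinates, as OpenCV has them; the wrist camera has in their place "T_tool_cam" (4x4, takes a point from camera to tool coordinates, whose origin is the TCP and whose axes are the tool frame's). Camera axes: x right, y down, z forward; pixel columns grow to the right and rows downward; lengths in m; the calibration is good to about 2 mm. A picture is of the moment at which its call begins: read the wrist's pose just before it. camera_params takes no time and is no camera call.
- r.job_done(): hands the job in, once; it reports no verdict.
The state is a dict: "time_s": time; "joint_positions": joint angles; "qd": joint speeds; "tau": joint torques, N m; "tool_pos": TCP position; "tool_rot": TCP orientation; "contact_force": force on the tool from outside, world axes, zero at the start; "ft_torque": the same for the moment, N m; "gripper_width": finger opening in m.
Only numpy, scipy, OpenCV 4.12 (cv2) and the standard library are available. Lean on these libraries where they do the work, as an engineer would, in place of code of your own. Each camera call takes 0.05 s, during which the arm holds its last target.

### The job

The small flat round cheese in a back corner of the wire tray is ripe and has to be weighed, but the two tall cheeses, one in front of it and one beside it, stand in the way. Stand both tall cheeses aside on the wooden board; then set the flat cheese down in the middle of the scale's pan, and after that set the young round cheese that is waiting on the board in the middle of the mat the flat one has left. Last, put each tall cheese back in the middle of its own mat; everything stands upright at the end, no tall cheese is knocked over, and the low square cheese in the tray is left where it is.

Things in the scene. Friction and masses are not known exactly. Their poses are not given: they have to be found in the camera images.
- drum_mid (a point): Tall straight round cheese with a grey-brown rind, 64 mm in diameter and 115 mm high, about 0.36 kg, rigid; loose, standing on its mat in the tray. The point is its centre, half-way up (57.5 mm above its underside); z is its axis.
- tower_mid (a point): Tall cheese of square plan that tapers upward, greyish rind: 66 mm wide at the foot, 50 mm at its flat top, 110 mm high, about 0.36 kg, rigid; loose, standing on its mat in the tray. The point is its centre, half-way up (55 mm above its underside), where it is 58 mm wide; z is its axis, x and y are square to its sides.
- flat_mid (a point): The ripe cheese: small flat and round, tan rind, 62 mm in diameter and 32 mm high, about 0.1 kg, rigid; loose, standing on its mat in one of the tray's two back corners (back = far from the robot, left or right). The point is its centre, half-way up (16 mm above its underside).
- young_mid (a point): The young cheese: low and round, pale, 66 mm in diameter and 42 mm high, about 0.15 kg, rigid; loose, at the start standing on the end of the wooden board that is nearer the robot. The point is its centre, half-way up (21 mm above its underside).
- slab_mid (a point): Low square cheese, 60 mm wide and 36 mm high, tan rind; loose, stays on its mat in a front place of the tray, diagonally across from the flat cheese. The point is its centre, half-way up.
- mat_flat: Mat under the flat cheese, in a back corner of the tray. White plastic mesh square, 84 x 84 x 3 mm, fixed on the wire tray; origin at the centre of its underside, 32 mm above the bench; x to the tray's back (away from the robot), y left, z up. The tray has four mats, two by two, 92 mm apart between centres. A wire rim, 74 mm from the centres of the mats next to it and 33 mm high above the wires, guards its back and sides (not the front).
- mat_drum: Mat on which the tall round cheese stands at the start: its own mat, either in front of the flat cheese's mat (nearer the robot) or beside it. White plastic mesh square, 84 x 84 x 3 mm, fixed on the wire tray; origin at the centre of its underside, 32 mm above the bench; x to the tray's back (away from the robot), y left, z up. Corner posts of the tray reach 37 mm above its wires.
- mat_tower: Mat on which the tall square cheese stands at the start: its own mat, the other of the two places in front of or beside the flat cheese's mat. White plastic mesh square, 84 x 84 x 3 mm, fixed on the wire tray; origin at the centre of its underside, 32 mm above the bench; x to the tray's back (away from the robot), y left, z up. 
- pan (a point): The middle of the top face of the weighing pan of the bench scale: a flat metal plate 165 x 185 mm, its top 60 mm above the bench; the pan does not move. z up.
- plank: Wooden board on the bench, 380 mm long (its x, away from the robot), 140 mm wide (its y) and 22 mm thick, fixed; origin at the centre of its underside. It lies on one side of the tray, left or right, and the scale on the other. The young cheese stands about 115 mm from the middle of the board towards the robot, so the middle and the far end are free.
Not all that is in view belongs to the job. What is shaped like the part that bears drum_mid but pink is not meant.

How it is judged:
On the way, in this order (a step that is already met when the one before it is completed fails the run):
1. both tall cheeses stand upright on the wooden board, released (z of drum_mid in the frame of plank between 0.0715 and 0.0875 m and angle between each of drum_mid, tower_mid's own z axis and vertical below 0.12 rad and x of drum_mid in the frame of plank between -0.19 and 0.19 m and y of drum_mid in the frame of plank between -0.07 and 0.07 m and contact force between each of drum, tower and the fingers below 0.05 N and z of tower_mid in the frame of plank between 0.069 and 0.085 m and x of tower_mid in the frame of plank between -0.19 and 0.19 m and y of tower_mid in the frame of plank between -0.07 and 0.07 m), for 0.2 s.
2. the flat cheese stands in the middle of the scale's pan, released (horizontal distance between flat_mid and pan below 0.015 m and z of flat_mid in the frame of pan between 0.01 and 0.022 m and angle between flat_mid's own z axis and vertical below 0.12 rad and contact force between flat and the fingers below 0.05 N), for 0.2 s.
3. the young cheese stands on the mat that the flat one has left, released (horizontal distance between young_mid and mat_flat below 0.015 m and z of young_mid in the frame of mat_flat between 0.018 and 0.03 m and angle between young_mid's own z axis and vertical below 0.12 rad and contact force between young and the fingers below 0.05 N), for 0.2 s.
At the end, for the whole second after the job is handed in: Flat cheese within 15 mm of the pan's middle, young one within 15 mm of the middle of the flat one's mat, each tall one within 15 mm of the middle of its own mat; all upright within 7 degrees, seated, released, at rest; the low square cheese within 15 mm of its start (horizontal distance between drum_mid and mat_drum below 0.015 m and z of drum_mid in the frame of mat_drum between 0.0545 and 0.0665 m and angle between each of drum_mid, tower_mid, flat_mid, young_mid's own z axis and vertical below 0.12 rad and linear speed of each of drum, tower, flat, young below 0.02 m/s and angular speed of each of drum, tower, flat, young below 0.2 rad/s and horizontal distance between tower_mid and mat_tower below 0.015 m and z of tower_mid in the frame of mat_tower between 0.052 and 0.064 m and horizontal distance between flat_mid and pan below 0.015 m and z of flat_mid in the frame of pan between 0.01 and 0.022 m and horizontal distance between young_mid and mat_flat below 0.015 m and z of young_mid in the frame of mat_flat between 0.018 and 0.03 m and distance of slab_mid from where it was at the start of the episode below 0.015 m); the robot touches nothing.
It fails at once if a tall cheese is knocked over (tilted by more than 45 degrees) (angle between any of drum_mid, tower_mid's own z axis and vertical above 0.785 rad).
It fails at once if the low square cheese is shifted by more than 15 mm (distance of slab_mid from where it was at the start of the episode above 0.015 m).
It also fails if it takes over 144 s, if anything falls off the work surface, if the arm or the gripper's body presses on something with over 40 N, if the wrist force passes 120 N, or if a joint passes its speed limit or range.

## Working session

There is one attempt and no reset: what is moved stays moved. The work goes in short steps, Python scripts to look and compute and a tool call to move; the robot and the scene stay as the last step left them, time stands still between calls to the robot, and variables do not carry over. Pictures are saved under pics/ and viewed, and the job is handed in when it is done.

Besides the shell and the picture viewer there is one more tool, called after ">>>" as a command line: name --argument value ..., lists and objects as JSON in quotes. jog_arm: Moves the arm, as the interface text tells. Its arguments: {"type":"object","properties":{"plan":{"type":"array","items":{"type":"array","items":{"type":"array","items":{"type":"number"}}}},"squeeze":{"type":"number"}},"required":["plan"]}

```bash
mkdir -p pics; python3 - <<'E'
from cell import r
import cv2
s=r.sense(); print(s)
for n in ("scene","side","wrist"):
    cv2.imwrite(f"pics/{n}0.png",r.get_image(n)); print(n,r.camera_params(n))
E
```

```text
{'time_s': 0.0, 'joint_positions': array([ 1.30008566,  0.32181605, -0.07005719,  1.45168371,  0.02262681,
        1.37078285, -0.05688888]), 'qd': array([-1.38476325e-03, -1.05990460e-03,  1.71739679e-04, -2.09161618e-04,
       -6.57658056e-04, -1.98040360e-05,  6.37568863e-04]), 'tau': array([-9.17123289e-04, -4.91293180e+01, -4.03952077e-01, -3.12526989e+01,
       -6.38301973e-02,  4.35031636e-02,  1.16165279e-04]), 'tool_pos': array([ 0.18252571, -0.62363116,  0.40366111]), 'tool_rot': array([-0.10050502,  0.70060564, -0.69928977,  0.10022122]), 'contact_force': array([ 0.30235815, -0.26045049,  1.14034542]), 'ft_torque': array([0.04830813, 0.00662633, 0.04226991]), 'gripper_width': 0.08716168084380567}
scene {'camera_matrix': array([[385.68624788,   0.        , 323.73385812],
       [  0.        , 385.68624788, 209.26183596],
       [  0.        ,   0.        ,   1.        ]]), 'rvec': array([ 2.4276995,  0.6154694, -0.2254652]), 'tvec': array([-0.44097523, -0.13498332,  1.10145131])}
side {'camera_matrix': array([[383.86130364,   0.        , 317.68621083],
       [  0.        , 383.86130364, 204.4547173 ],
       [  0.        ,   0.        ,   1.        ]]), 'rvec': array([ 0.6514914 , -2.68547788,  1.07321578]), 'tvec': array([0.42830698, 0.20879051, 0.79972911])}
wrist {'camera_matrix': array([[312.55542668,   0.        , 320.98774875],
       [  0.        , 312.55542668, 197.27551915],
       [  0.        ,   0.        ,   1.        ]]), 'T_tool_cam': array([[ 1.02445336e-03,  9.67183036e-01,  2.54078580e-01,
        -6.94249722e-02],
       [-6.25118155e-04, -2.54078044e-01,  9.67183518e-01,
         1.97786445e-02],
       [ 9.99999280e-01, -1.14966354e-03,  3.44312570e-04,
         1.15177756e-03],
       [ 0.00000000e+00,  0.00000000e+00,  0.00000000e+00,
         1.00000000e+00]])}
```

View pics/scene0.png

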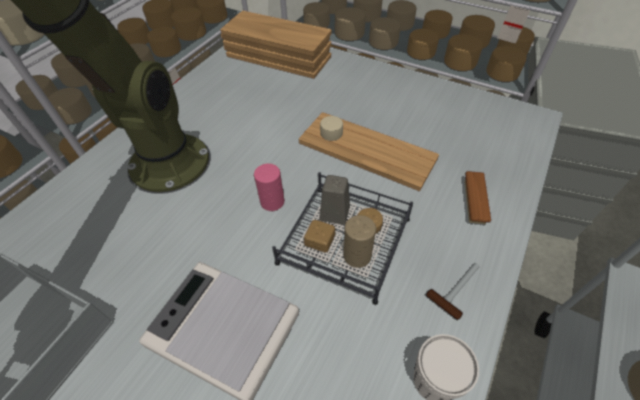

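View pics/side0.png

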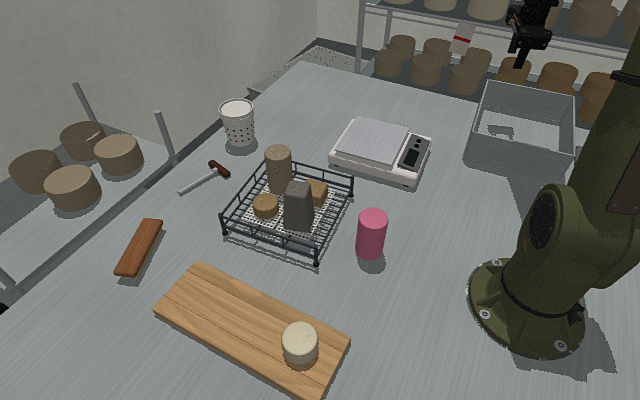

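View pics/wrist0.png

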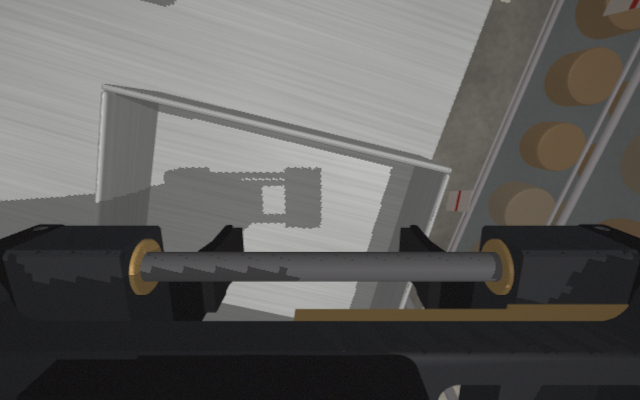

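The scene picture shows the board at left (330-440, 115-185), the tray at (275-410, 175-300) with the tower in the front left place, flat back left, drum back right and slab front right. The scale is on the right. The wrist picture shows only a bin, because the arm is turned away.

```bash
python3 - <<'E'
import cv2
a=cv2.imread("pics/scene0.png"); b=cv2.imread("pics/side0.png")
cv2.imwrite("pics/c1.png",cv2.resize(a[165:305,265:425],None,fx=4.2,fy=4.2,interpolation=cv2.INTER_CUBIC))
cv2.imwrite("pics/c2.png",cv2.resize(b[135:275,210:370],None,fx=4.2,fy=4.2,interpolation=cv2.INTER_CUBIC))
E
```

```text
(no output)
```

View pics/c1.png

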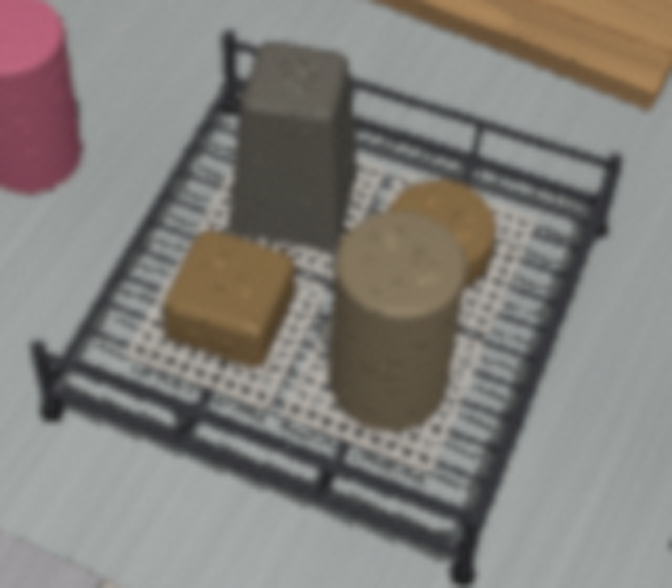

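View pics/c2.png

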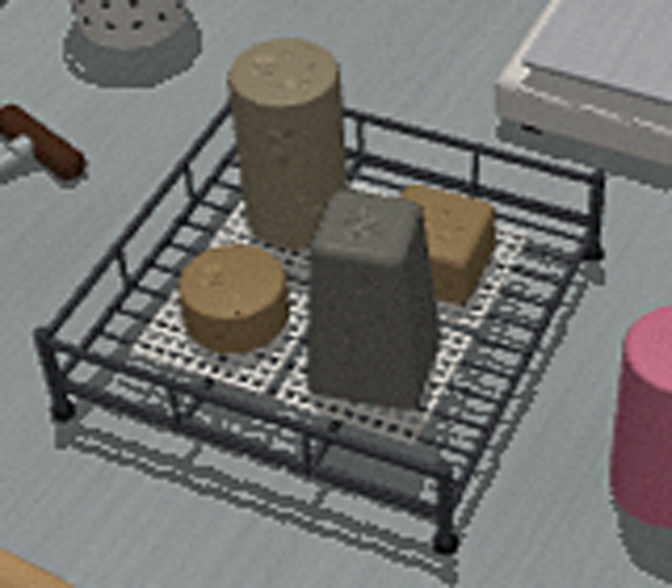

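The crops show clean tops: the drum's ellipse at about (400,265) in the scene crop and (285,73) in the side crop, plus the flat cheese, the tower and the post tops. I'll measure these.

```bash
cat > h.py <<'E'
import numpy as np, cv2
from cell import r
def cam(n):
    p=r.camera_params(n); R,_=cv2.Rodrigues(np.array(p["rvec"])); return np.array(p["camera_matrix"]),R,np.array(p["tvec"]).ravel()
def ray(n,uv,z):
    K,R,t=cam(n); d=R.T@np.linalg.inv(K)@np.array([uv[0],uv[1],1.]); c=-R.T@t
    s=(z-c[2])/d[2]; return c+s*d
def proj(n,P):
    K,R,t=cam(n); q=(np.atleast_2d(P)@R.T+t)@K.T; return q[:,:2]/q[:,2:]
E
python3 - <<'E'
from h import *
np.set_printoptions(precision=4,suppress=True)
S=lambda u,v:(265+u/4.2,165+v/4.2); D=lambda u,v:(210+u/4.2,135+v/4.2)
for k,z,a,b in [("drum",.150,S(401,263),D(285,73)),("tower",.145,S(297,80),D(369,228)),("flat",.067,S(443,233),D(235,285)),("slab",.071,S(230,275),D(450,215)),
 ("pFL",.069,S(230,35),D(447,468)),("pBL",.069,S(615,158),D(42,332)),("pFR",.069,S(38,345),D(598,172)),("pBR",.069,S(470,515),D(232,102)),
 ("young",.064,(331.5,123.5),(300,335))]:
    print(k,ray("scene",a,z)[:2],ray("side",b,z)[:2])
for q in [(202,263),(142,339),(297,311),(246,397)]: print("sc",ray("scene",q,.05)[:2])
for q in [(316,114),(438,156),(424,186),(300,140)]: print("bd",ray("scene",q,.022)[:2])
for q in [(195,261),(350,341),(310,397),(153,310)]: print("bd side",ray("side",q,.022)[:2])
E
```

```text
drum [ 0.6143 -0.0461] [ 0.6096 -0.0418]
tower [0.5149 0.0369] [0.5085 0.0416]
flat [0.606  0.0369] [0.5954 0.0479]
slab [ 0.5181 -0.0447] [ 0.5117 -0.0547]
pFL [0.4329 0.1087] [0.4286 0.1092]
pBL [0.6701 0.1287] [0.6689 0.128 ]
pFR [ 0.4507 -0.1292] [ 0.4505 -0.1308]
pBR [ 0.6875 -0.1109] [ 0.6826 -0.0853]
young [0.3669 0.296 ] [0.365  0.2955]
sc [ 0.3255 -0.2291]
sc [ 0.3314 -0.4151]
sc [ 0.5653 -0.2244]
sc [ 0.5682 -0.403 ]
bd [0.2806 0.3568]
bd [0.6693 0.3573]
bd [0.6727 0.2347]
bd [0.2969 0.2335]
bd side [0.6659 0.2364]
bd side [0.2862 0.2464]
bd side [0.3067 0.368 ]
bd side [0.6629 0.3685]
```

```bash
python3 - <<'E'
import cv2
a=cv2.imread("pics/scene0.png"); b=cv2.imread("pics/side0.png")
f=lambda i,x,y,w,h,n:cv2.imwrite(n,cv2.resize(i[y:y+h,x:x+w],None,fx=4,fy=4,interpolation=cv2.INTER_CUBIC))
f(a,135,255,170,145,"pics/d1.png"); f(b,320,110,120,85,"pics/d2.png")
f(a,290,105,155,85,"pics/d3.png"); f(b,150,255,200,145,"pics/d4.png")
E
```

```text
(no output)
```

View pics/d1.png

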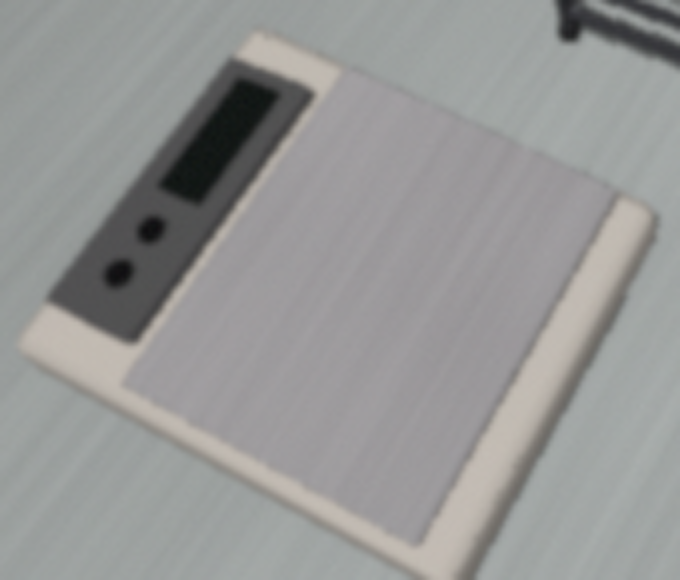

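View pics/d2.png

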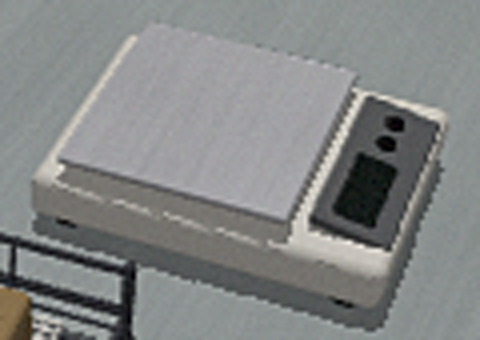

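View pics/d3.png

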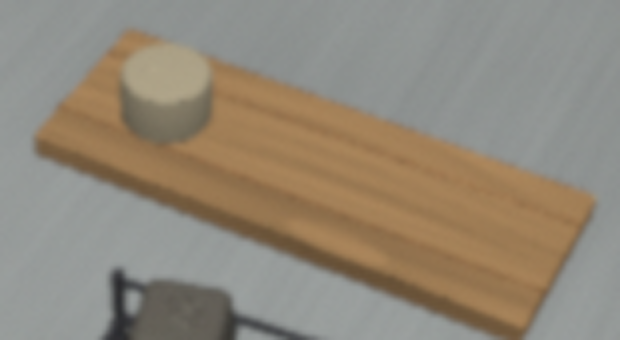

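View pics/d4.png

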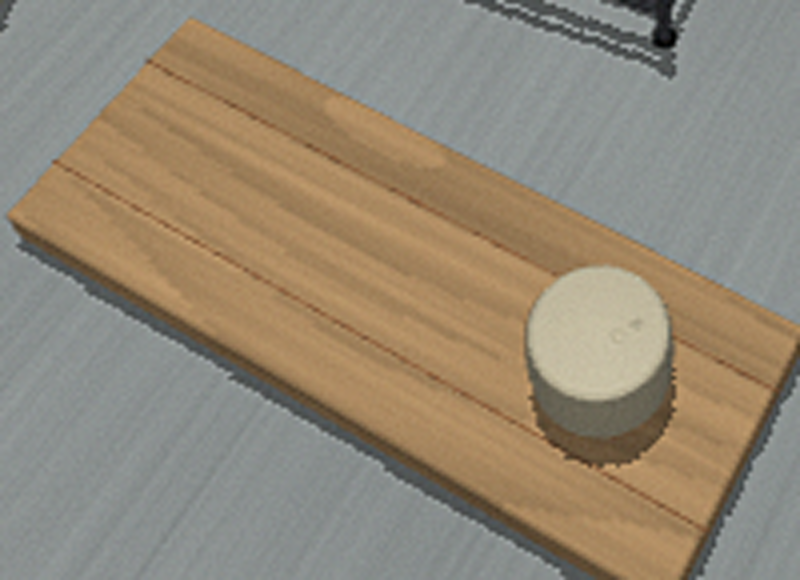

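```bash
python3 - <<'E'
from h import *
from scipy.spatial.transform import Rotation as Ro
np.set_printoptions(precision=4,suppress=True)
s=r.sense(); print(Ro.from_quat(s["tool_rot"]).as_matrix())
m=[]
for u,v in [(342,72),(615,193),(418,543),(122,383)]:
    p=ray("scene",(135+u/4,255+v/4),.06)[:2]; m.append(p); print("pan",p)
print(np.mean(m,0)); m=[]
for u,v in [(150,28),(357,72),(287,220),(60,162)]:
    p=ray("side",(320+u/4,110+v/4),.06)[:2]; m.append(p); print("pan side",p)
print(np.mean(m,0))
for u,v in [(130,28),(596,200),(38,138)]: print("bd",ray("scene",(290+u/4,105+v/4),.022)[:2])
for u,v in [(192,17),(8,215),(800,325)]: print("bd side",ray("side",(150+u/4,255+v/4),.022)[:2])
# overlays
T=np.array([.559,-.001]);c,sn=np.cos(.0817),np.sin(.0817);R2=np.array([[c,-sn],[sn,c]])
M={k:T+R2@np.array(o) for k,o in dict(flat=(.046,.046),drum=(.046,-.046),tower=(-.046,.046),slab=(-.046,-.046)).items()}
print(M)
a=np.linspace(0,2*np.pi,40)
def circ(p,rad,z): return np.c_[p[0]+rad*np.cos(a),p[1]+rad*np.sin(a),0*a+z]
def sq(p,h,z): return np.c_[p+np.array([(h,h),(-h,h),(-h,-h),(h,-h)])@R2.T,[z]*4]
L=[circ(M["drum"],.032,.15),circ(M["drum"],.032,.035),circ(M["flat"],.031,.067),circ(M["flat"],.031,.035),sq(M["tower"],.025,.145),sq(M["tower"],.033,.035),sq(M["slab"],.03,.071),sq(T,.12,.069),circ((.366,.2957),.033,.064)]
for k in M:L.append(sq(M[k],.042,.035))
for n,(x,y) in dict(scene=(265,165),side=(210,135)).items():
    im=cv2.imread(f"pics/{n}0.png"); im=cv2.resize(im,None,fx=4,fy=4,interpolation=cv2.INTER_CUBIC)
    for l in L: cv2.polylines(im,[np.int32(np.round(proj(n,l)*4+1.5))],True,(0,255,0),1)
    cv2.imwrite(f"pics/o_{n}.png",im[y*4:y*4+580,x*4:x*4+700])
E
```

```text
[[-0.9597 -0.0005  0.2809]
 [-0.2809  0.0014 -0.9597]
 [ 0.0001 -1.     -0.0015]]
pan [ 0.3818 -0.2325]
pan [ 0.545  -0.2216]
pan [ 0.555 -0.401]
pan [ 0.3921 -0.411 ]
[ 0.4685 -0.3165]
pan side [ 0.5478 -0.3921]
pan side [ 0.3897 -0.409 ]
pan side [ 0.3787 -0.2272]
pan side [ 0.5386 -0.2138]
[ 0.4637 -0.3106]
bd [0.2937 0.3745]
bd [0.6705 0.3624]
bd [0.2945 0.2346]
bd side [0.663  0.2296]
bd side [0.6667 0.3673]
bd side [0.29   0.2378]
{'flat': array([0.6011, 0.0486]), 'drum': array([ 0.6086, -0.0431]), 'tower': array([0.5094, 0.0411]), 'slab': array([ 0.5169, -0.0506])}
```

View pics/o_scene.png

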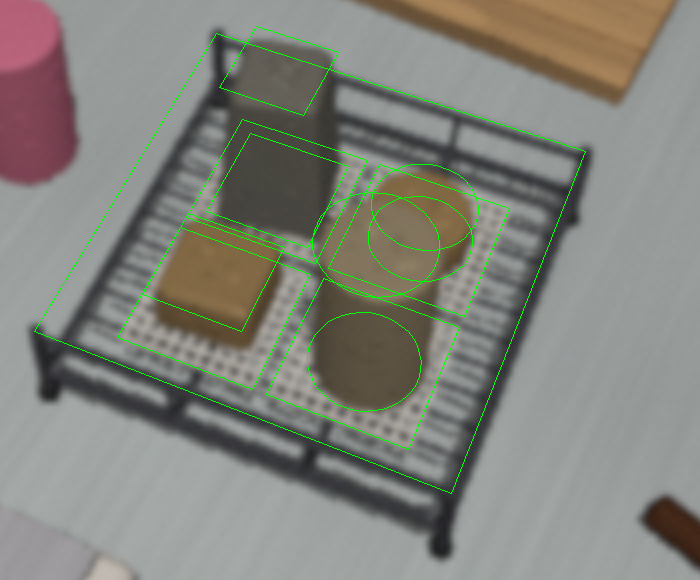

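View pics/o_side.png

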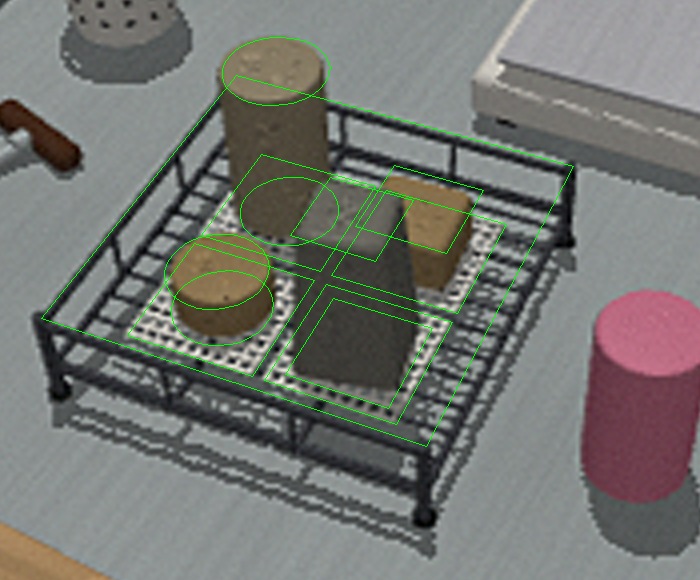

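The overlays agree to a few pixels, but the scene camera is biased by about 2 px. I'll refine with the wrist camera above the tray.

>>> jog_arm --plan '[[[120,140,10,0,0,0,1],[240,280,15,0,0,-3,1],[240,280,15,0,0,-6,1],[240,280,15,0,0,-6,1],[240,280,15,0,0,-6,1],[240,280,15,0,0,-6,1],[240,280,15,0,0,-6,1],[240,280,15,0,0,-6,1],[270,350,15,0,0,-8,1],[300,400,15,0,0,-10,1],[337,624,15,0,0,-11.6,1],[337,624,15,0,0,-11.6,1],[337,624,15,0,0,-11.6,1],[337,624,15,0,0,-11.6,1],[337,624,15,0,0,-11.6,1],[337,624,15,0,0,-11.6,1],[337,624,15,0,0,-11.6,1],[337,624,15,0,0,-11.6,1],[337,624,15,0,0,-11.6,1],[337,624,15,0,0,-11.6,1]]]' --squeeze 30

```text
time_s: 1.82
tool_pos: [0.5195, 0.0014, 0.4187]
tool_rot: [-0.03, 0.707, -0.706, 0.03]
contact_force: [0.3, -1.0, -0.4]
gripper_width: 0.0871
```

```bash
cat >> h.py <<'E'
from scipy.spatial.transform import Rotation as Ro
def wpose():
    s=r.sense(); T=np.eye(4); T[:3,:3]=Ro.from_quat(s["tool_rot"]).as_matrix(); T[:3,3]=s["tool_pos"]
    p=r.camera_params("wrist"); return np.array(p["camera_matrix"]),T@np.array(p["T_tool_cam"])
def wray(K,C,uv,z):
    d=C[:3,:3]@np.linalg.inv(K)@np.array([uv[0],uv[1],1.]); c=C[:3,3]; return (c+(z-c[2])/d[2]*d)
def wproj(K,C,P):
    q=((np.atleast_2d(P)-C[:3,3])@C[:3,:3])@K.T; return q[:,:2]/q[:,2:]
def wshot(tag):
    K,C=wpose(); im=r.get_image("wrist"); cv2.imwrite(f"pics/{tag}.png",im); np.savez(f"pics/{tag}.npz",K=K,C=C)
    s=r.sense(); print(s["time_s"],s["tool_pos"].round(4),s["contact_force"].round(2),round(s["gripper_width"],4)); return im,K,C
E
python3 -c "
from h import *
im,K,C=wshot('w1')"
```

```text
1.8667 [ 5.194e-01 -3.000e-04  4.186e-01] [-1.01 -1.34 -0.87] 0.0866
```

View pics/w1.png

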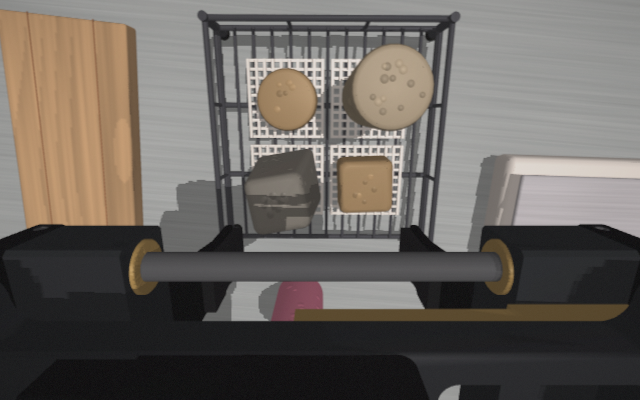

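```bash
cat > ov.py <<'E'
from h import *
def overlay(tag,T,yaw,extra=[],mats=True,objs=dict()):
    z=np.load(f"pics/{tag}.npz"); K,C=z["K"],z["C"]; c,s=np.cos(yaw),np.sin(yaw);R2=np.array([[c,-s],[s,c]])
    T=np.array(T); im=cv2.resize(cv2.imread(f"pics/{tag}.png"),None,fx=3,fy=3,interpolation=cv2.INTER_CUBIC)
    sq=lambda p,h,z:np.c_[p+np.array([(h,h),(-h,h),(-h,-h),(h,-h)])@R2.T,[z]*4]
    L=[sq(T,.12,.069)]+[sq(T+R2@np.array(o),.042,.035) for o in [(.046,.046),(.046,-.046),(-.046,.046),(-.046,-.046)]]+extra
    for l in L: cv2.polylines(im,[np.int32(np.round(wproj(K,C,l)*3+1))],True,(0,255,0),1)
    return im
E
python3 - <<'E'
from ov import *
np.set_printoptions(precision=4,suppress=True)
z=np.load("pics/w1.npz");K,C=z["K"],z["C"]
for k,uv,h in [("pBL",(203,16),.069),("pBR",(454,17),.069),("flat",(287,98),.067),("drum",(392,87),.15),("slab",(364,184),.071),("mf1",(248,59),.035),("mf2",(324,59),.035),("mf3",(248,138),.035),("mf4",(325,138),.035),("ms",(402,215),.035),("md4",(405,138),.035),("md1",(332,59),.035)]: print(k,wray(K,C,uv,h)[:2])
im=overlay("w1",(.559,-.001),.0817); cv2.imwrite("pics/ow1.png",im[0:600,580:1380])
E
```

```text
pBL [0.6699 0.1255]
pBR [ 0.689  -0.1115]
flat [0.6027 0.0422]
drum [ 0.6138 -0.0451]
slab [ 0.5215 -0.0455]
mf1 [0.6405 0.0899]
mf2 [0.6474 0.0082]
mf3 [0.5565 0.0878]
mf4 [ 0.5639 -0.0002]
ms [ 0.4796 -0.1021]
md4 [ 0.5717 -0.0916]
md1 [ 0.6481 -0.0004]
```

View pics/ow1.png

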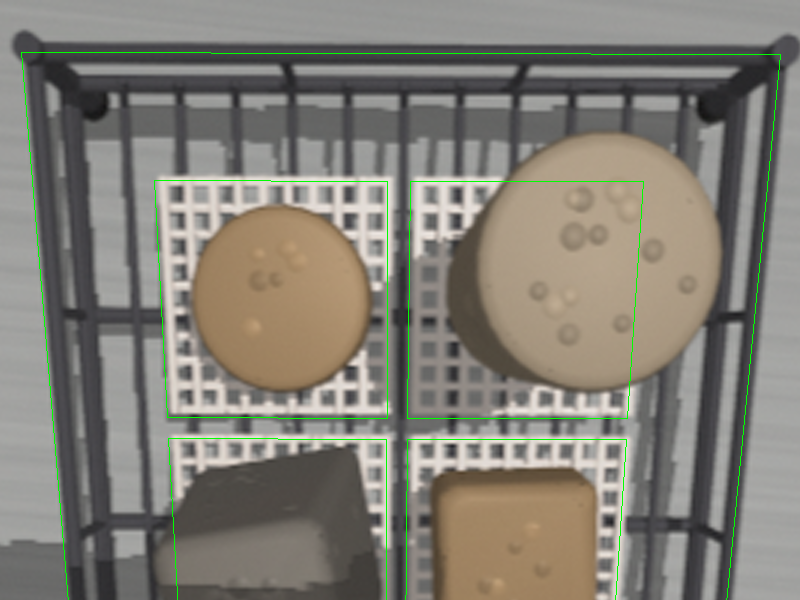

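```bash
python3 - <<'E'
import cv2
a=cv2.imread("pics/w1.png")[135:240,230:340]
a=cv2.convertScaleAbs(a,alpha=1.8,beta=20)
cv2.imwrite("pics/tw.png",cv2.resize(a,None,fx=5.5,fy=5.5,interpolation=cv2.INTER_CUBIC))
E
```

```text
(no output)
```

View pics/tw.png

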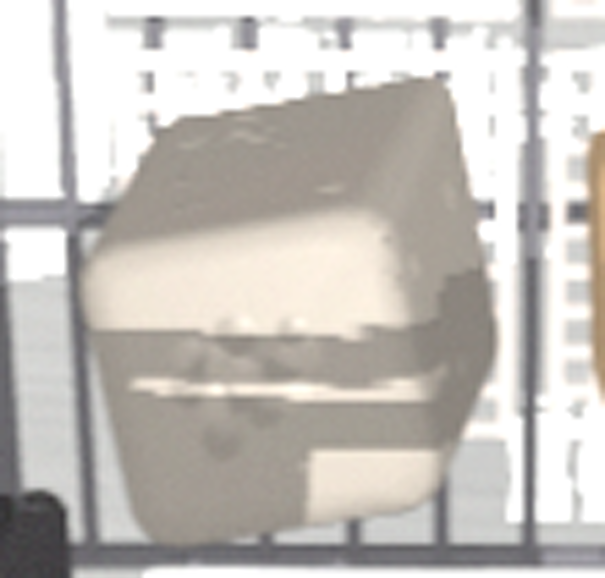

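```bash
python3 - <<'E'
from ov import *
np.set_printoptions(precision=4,suppress=True)
z=np.load("pics/w1.npz");K,C=z["K"],z["C"]
f=lambda u,v,h:wray(K,C,(230+(u-2.2)/5.5,135+(v-2.2)/5.5),h)[:2]
top=np.array([f(82,258,.145),f(388,203,.145),f(440,507,.145),f(143,550,.145)]);print(top,top.mean(0))
for i in range(4):
    d=top[(i+1)%4]-top[i]; print(np.linalg.norm(d),np.degrees(np.arctan2(d[1],d[0])))
b=np.array([f(172,120,.035),f(445,80,.035),f(497,345,.035)]);print(b)
for i in range(2):
    d=b[(i+1)]-b[i]; print(np.linalg.norm(d),np.degrees(np.arctan2(d[1],d[0])))
print((b[0]+b[2])/2)
E
```

```text
[[0.5305 0.0651]
 [0.5428 0.0197]
 [0.4954 0.0084]
 [0.4842 0.0545]] [0.5132 0.0369]
0.047023816910660265 -74.88469047409285
0.04873685156501166 -166.52453841927783
0.047450633647476814 103.55942126412796
0.04746280720143761 12.937025673155045
[[ 0.5366  0.0723]
 [ 0.5499  0.0154]
 [ 0.4933 -0.0003]]
0.05845485765020692 -76.89159660071118
0.05866356455486318 -164.47106231318048
[0.515 0.036]
```

The wrist view shows the tower's yaw is about 14°, with its centre near (0.5135, 0.037). The flat cheese is at (0.602, 0.042) and the drum at (0.614, -0.045). I'll grasp the tower first.

>>> jog_arm --plan '[[[-3,20,0,0,0,5,1],[-6,37,-20,0,0,9,1],[-6,37,-40,0,0,9,1],[-6,37,-60,0,0,9,1],[-6,37,-85,0,0,9,1],[-6,37,-110,0,0,9,1],[-6,37,-130,0,0,9,1],[-6,37,-145,0,0,9,1],[-6,37,-150,0,0,9,1],[-6,37,-150,0,0,9,1],[-6,37,-150,0,0,9,1],[-6,37,-150,0,0,9,1]]]' --squeeze 35

```text
time_s: 2.87
tool_pos: [0.5141, 0.0362, 0.2698]
tool_rot: [-0.084, 0.702, -0.702, 0.084]
contact_force: [-0.2, 0.3, 0.1]
gripper_width: 0.0869
```

```bash
python3 - <<'E'
from h import *
for n in("scene","side"): cv2.imwrite(f"pics/{n}1.png",r.get_image(n))
a=cv2.imread("pics/scene1.png")[120:320,230:430];b=cv2.imread("pics/side1.png")[100:300,180:380]
cv2.imwrite("pics/m1.png",cv2.resize(np.hstack([a,b]),None,fx=2,fy=2))
s=r.sense();print(s["tool_pos"],s["joint_positions"],s["contact_force"])
E
```

```text
[0.51399364 0.03655124 0.26982263] [ 0.48477389  0.20353545 -0.66170401  1.92269639  0.14279659  1.06068048
 -1.56868222] [-0.32981693  0.52668725 -0.16601667]
```

View pics/m1.png

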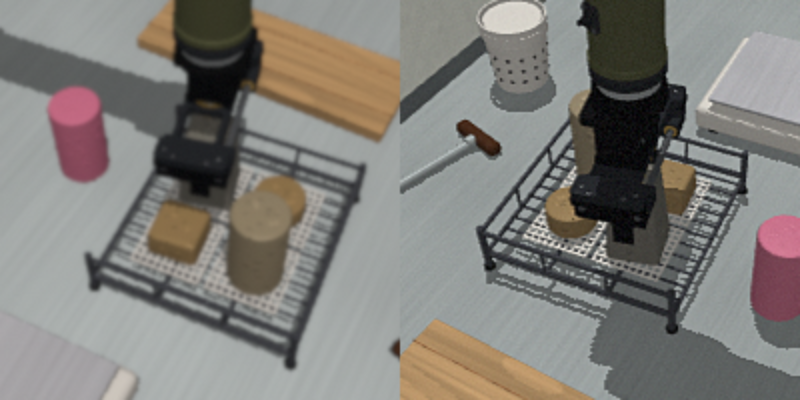

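The jaws stand either side of the tower, with no contact force. I'll close and lift.

>>> jog_arm --plan '[[[0,0,0,0,0,0,0],[0,0,0,0,0,0,0],[0,0,0,0,0,0,0],[0,0,0,0,0,0,0],[0,0,0,0,0,0,0],[0,0,0,0,0,0,0],[0,0,0,0,0,0,0],[0,0,0,0,0,0,0],[0,0,3,0,0,0,0],[0,0,8,0,0,0,0],[0,0,15,0,0,0,0],[0,0,25,0,0,0,0],[0,0,35,0,0,0,0],[0,0,45,0,0,0,0],[0,0,60,0,0,0,0],[0,0,60,0,0,0,0]]]' --squeeze 35

```text
time_s: 4.3
tool_pos: [0.5152, 0.0368, 0.3334]
tool_rot: [0.082, -0.702, 0.702, -0.087]
contact_force: [1.1, 0.9, -3.3]
gripper_width: 0.0563
```

```bash
python3 - <<'E'
from h import *
for n in("scene","side"): cv2.imwrite(f"pics/{n}2.png",r.get_image(n))
a=cv2.imread("pics/scene2.png")[100:300,230:430];b=cv2.imread("pics/side2.png")[100:300,180:380]
cv2.imwrite("pics/m2.png",cv2.resize(np.hstack([a,b]),None,fx=2,fy=2))
s=r.sense();print(s["tool_pos"],s["contact_force"],s["gripper_width"])
E
```

```text
[0.51424418 0.03655465 0.33070299] [-0.39339312 -0.38309691 -3.6064531 ] 0.056506519393264835
```

View pics/m2.png

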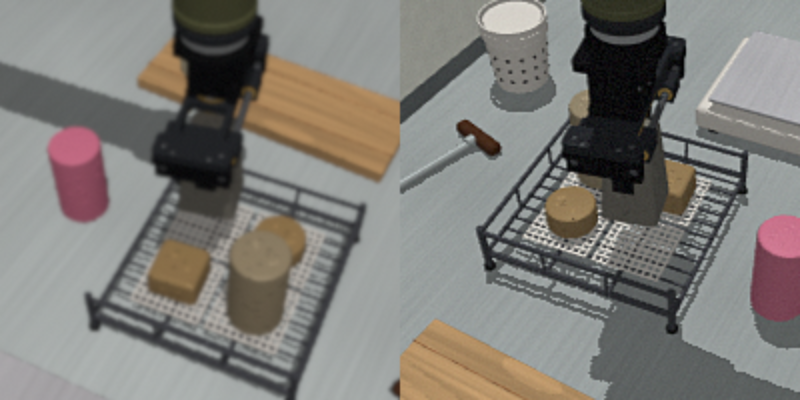

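>>> jog_arm --plan '[[[2,5,5,0,0,0,0],[10,25,10,0,0,0,0],[20,52,10,0,0,0,0],[30,79,10,0,0,0,0],[40,106,10,0,0,0,0],[50,133,10,0,0,0,0],[60,160,10,0,0,0,0],[70,187,10,0,0,0,0],[80,214,5,0,0,0,0],[90,240,0,0,0,0,0],[98,256,-5,0,0,0,0],[100,261,-20,0,0,0,0],[100,261,-35,0,0,0,0],[100,261,-50,0,0,0,0],[100,261,-60,0,0,0,0],[100,261,-66,0,0,0,0],[100,261,-66,0,0,0,0],[100,261,-66,0,0,0,0]]]'

```text
time_s: 5.9
tool_pos: [0.6144, 0.2966, 0.2647]
tool_rot: [0.083, -0.702, 0.703, -0.085]
contact_force: [0.7, 0.0, -2.8]
gripper_width: 0.056
```

```bash
python3 - <<'E'
from h import *
for n in("scene","side"): cv2.imwrite(f"pics/{n}3.png",r.get_image(n))
a=cv2.imread("pics/scene3.png")[60:260,280:480];b=cv2.imread("pics/side3.png")[180:380,130:330]
cv2.imwrite("pics/m3.png",cv2.resize(np.hstack([a,b]),None,fx=2,fy=2))
s=r.sense();print(s["tool_pos"],s["contact_force"],s["gripper_width"])
E
```

```text
[0.61463555 0.29731117 0.26586709] [ 0.03449419 -0.68579001 -1.86106234] 0.05656970783860063
```

View pics/m3.png

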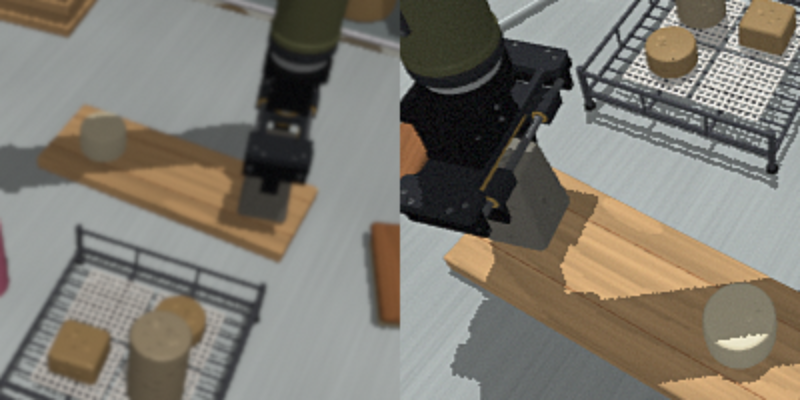

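The tower hangs upright over the far part of the board. I'll lower about 9 mm.

>>> jog_arm --plan '[[[0,0,-3,0,0,0,0],[0,0,-6,0,0,0,0],[0,0,-8,0,0,0,0],[0,0,-9,0,0,0,0],[0,0,-9,0,0,0,0],[0,0,-9,0,0,0,0]]]'

```text
time_s: 6.5
tool_pos: [0.6147, 0.2973, 0.257]
tool_rot: [0.082, -0.702, 0.702, -0.086]
contact_force: [-0.3, -0.8, -1.8]
gripper_width: 0.0564
```

>>> jog_arm --plan '[[[0,0,-0.5,0,0,0,0],[0,0,-1,0,0,0,0],[0,0,-1,0,0,0,0.7],[0,0,-1,0,0,0,0.8],[0,0,-1,0,0,0,1],[0,0,-1,0,0,0,1],[0,0,-1,0,0,0,1],[0,0,5,0,0,0,1],[0,0,20,0,0,0,1],[0,0,45,0,0,0,1],[0,0,75,0,0,0,1],[0,0,105,0,0,0,1],[0,0,130,0,0,0,1],[0,0,130,0,0,0,1]]]'

```text
time_s: 7.67
tool_pos: [0.6154, 0.2987, 0.3955]
tool_rot: [-0.078, 0.703, -0.701, 0.09]
contact_force: [0.7, 0.8, 1.5]
gripper_width: 0.0872
```

```bash
python3 - <<'E'
from h import *
cv2.imwrite(f"pics/side4.png",r.get_image("side"));wshot("w4")
a=cv2.imread("pics/w4.png");b=cv2.imread("pics/side4.png")
cv2.imwrite("pics/m4.png",np.vstack([a[:300],b[100:400]]))
s=r.sense();print(s["tool_pos"],s["contact_force"],s["gripper_width"])
E
```

```text
7.7667 [0.6148 0.2978 0.3899] [ 0.52 -0.04 -0.16] 0.0868
[0.61476405 0.29775001 0.38993106] [ 0.51886963 -0.0437603  -0.16256152] 0.0867531960894348
```

View pics/m4.png

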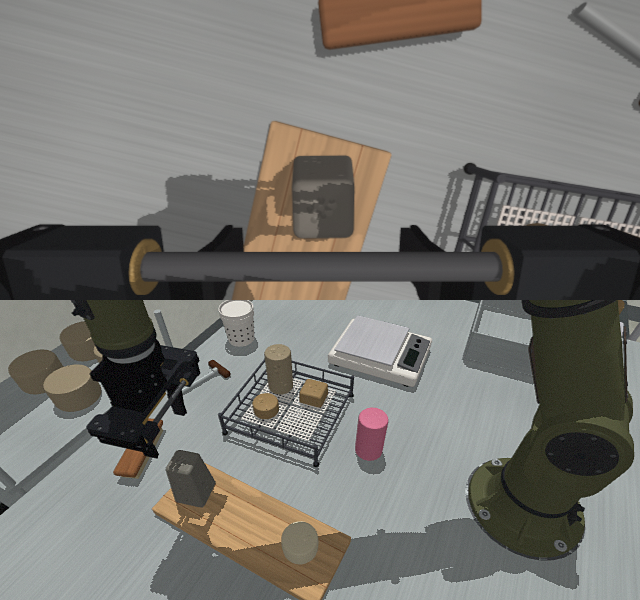

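The tower stands on the board, released and upright. Next is the drum.

>>> jog_arm --plan '[[[0,-20,5,0,0,0,1],[0,-60,5,0,0,-3,1],[0,-100,5,0,0,-6,1],[0,-140,5,0,0,-9,1],[0,-180,5,0,0,-9,1],[0,-220,5,0,0,-9,1],[-1,-260,5,0,0,-9,1],[-2,-300,0,0,0,-9,1],[-2,-330,0,0,0,-9,1],[-2,-343,-5,0,0,-9,1],[-2,-343,-20,0,0,-9,1],[-2,-343,-45,0,0,-9,1],[-2,-343,-70,0,0,-9,1],[-2,-343,-95,0,0,-9,1],[-2,-343,-108,0,0,-9,1],[-2,-343,-114,0,0,-9,1],[-2,-343,-114,0,0,-9,1],[-2,-343,-114,0,0,-9,1]]]'

```text
time_s: 9.27
tool_pos: [0.6132, -0.0448, 0.2766]
tool_rot: [-0.025, 0.707, -0.706, 0.032]
contact_force: [0.8, -0.3, -0.1]
gripper_width: 0.087
```

```bash
python3 - <<'E'
from h import *
for n in("scene","side"): cv2.imwrite(f"pics/{n}5.png",r.get_image(n))
wshot("w5")
a=cv2.imread("pics/scene5.png")[120:320,260:460];b=cv2.imread("pics/side5.png")[80:280,180:380]
cv2.imwrite("pics/m5.png",cv2.resize(np.hstack([a,b]),None,fx=2,fy=2))
E
```

```text
9.4167 [ 0.6134 -0.045   0.2776] [-1.    0.08  0.65] 0.0872
```

View pics/m5.png

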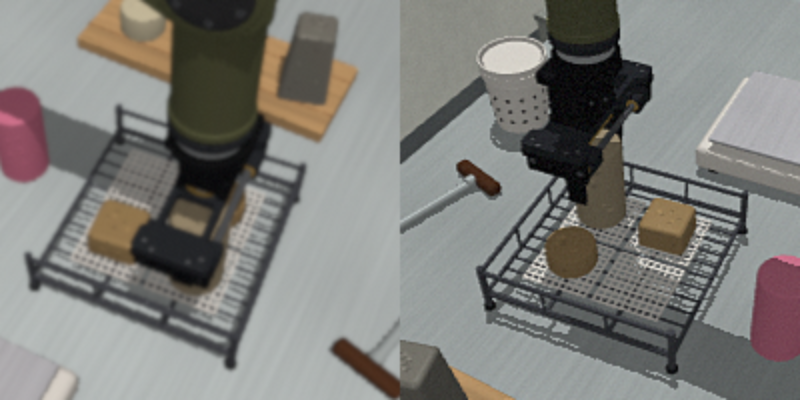

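View pics/w5.png

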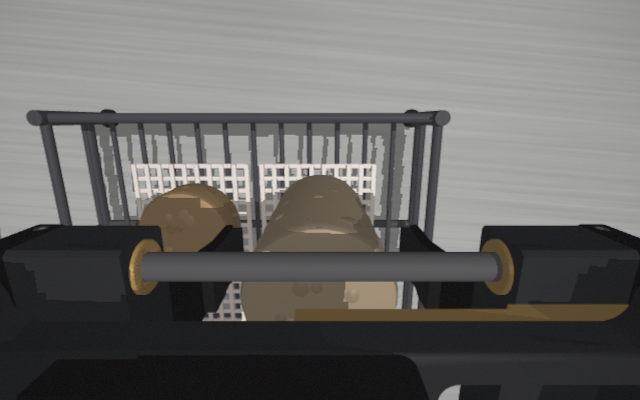

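The drum is centred between the fingers at column 320. I'll grip and lift.

>>> jog_arm --plan '[[[0,0,0,0,0,0,0],[0,0,0,0,0,0,0],[0,0,0,0,0,0,0],[0,0,0,0,0,0,0],[0,0,0,0,0,0,0],[0,0,0,0,0,0,0],[0,0,0,0,0,0,0],[0,0,3,0,0,0,0],[0,0,8,0,0,0,0],[0,0,15,0,0,0,0],[0,0,25,0,0,0,0],[0,0,35,0,0,0,0],[0,0,45,0,0,0,0],[0,0,60,0,0,0,0],[0,0,60,0,0,0,0],[0,0,60,0,0,0,0]]]' --squeeze 35

```text
time_s: 10.75
tool_pos: [0.6139, -0.0449, 0.3391]
tool_rot: [0.023, -0.706, 0.707, -0.034]
contact_force: [-0.1, -0.4, -4.9]
gripper_width: 0.0635
```

```bash
python3 - <<'E'
from h import *
im,K,C=wshot("w6")
for n in("scene","side"): cv2.imwrite(f"pics/{n}6.png",r.get_image(n))
a=cv2.imread("pics/scene6.png")[120:320,260:460];b=cv2.imread("pics/side6.png")[80:280,180:380]
cv2.imwrite("pics/m6.png",cv2.resize(np.hstack([a,b]),None,fx=2,fy=2))
E
```

```text
10.8 [ 0.6134 -0.045   0.3379] [-0.37  0.11 -4.22] 0.0635
```

View pics/m6.png

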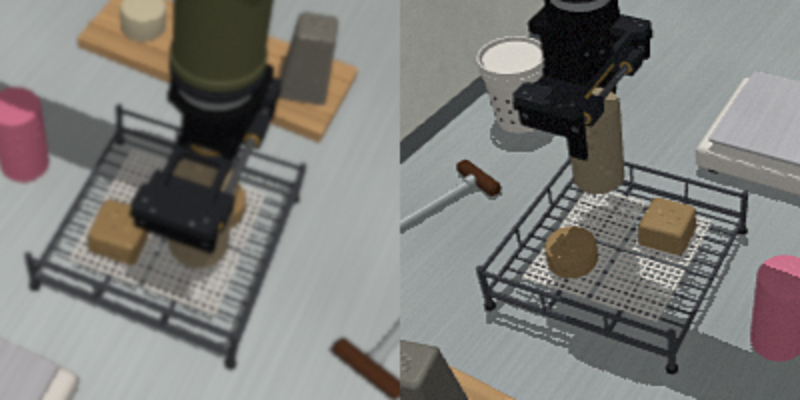

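View pics/w6.png

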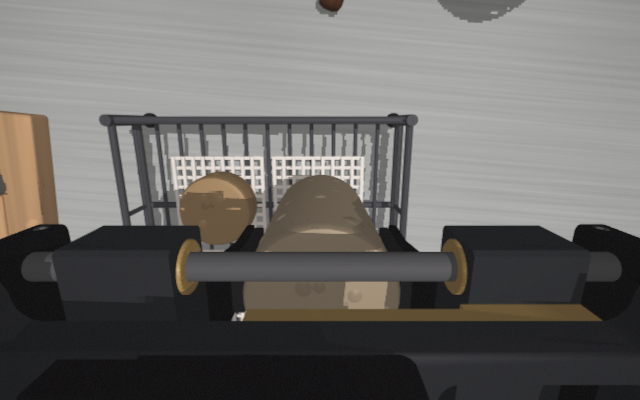

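>>> jog_arm --plan '[[[-3,8,5,0,0,0,0],[-12,33,10,0,0,0,0],[-22,66,15,0,0,0,0],[-34,100,15,0,0,0,0],[-46,134,15,0,0,0,0],[-58,168,15,0,0,0,0],[-68,202,15,0,0,0,0],[-78,236,15,0,0,0,0],[-88,270,10,0,0,0,0],[-96,304,5,0,0,0,0],[-100,332,0,0,0,0,0],[-101,345,-5,0,0,0,0],[-101,347,-20,0,0,0,0],[-101,347,-35,0,0,0,0],[-101,347,-50,0,0,0,0],[-101,347,-60,0,0,0,0],[-101,347,-66,0,0,0,0],[-101,347,-70,0,0,0,0],[-101,347,-72,0,0,0,0],[-101,347,-72,0,0,0,0]]]'

```text
time_s: 12.57
tool_pos: [0.5122, 0.3021, 0.2653]
tool_rot: [-0.025, 0.707, -0.707, 0.033]
contact_force: [-0.2, -0.1, -3.3]
gripper_width: 0.0632
```

```bash
python3 - <<'E'
from h import *
s=r.sense();print(s["tool_pos"],s["contact_force"])
for n in("scene","side"): cv2.imwrite(f"pics/{n}7.png",r.get_image(n))
a=cv2.imread("pics/scene7.png")[60:260,260:460];b=cv2.imread("pics/side7.png")[180:380,150:350]
cv2.imwrite("pics/m7.png",cv2.resize(np.hstack([a,b]),None,fx=2,fy=2))
E
```

```text
[0.51215208 0.302074   0.26526681] [-0.19672843 -0.05618958 -3.30378819]
```

View pics/m7.png

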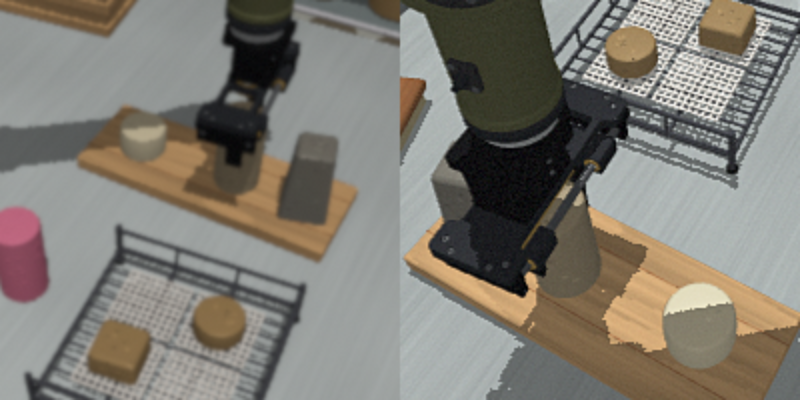

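The drum is just above the board between the young cheese and the tower. I'll set it down, release and rise.

>>> jog_arm --plan '[[[0,0,-0.7,0,0,0,0],[0,0,-1.5,0,0,0,0],[0,0,-1.5,0,0,0,0.75],[0,0,-1.5,0,0,0,0.85],[0,0,-1.5,0,0,0,1],[0,0,-1.5,0,0,0,1],[0,0,-1.5,0,0,0,1],[0,0,5,0,0,0,1],[0,0,20,0,0,0,1],[0,0,45,0,0,0,1],[0,0,75,0,0,0,1],[0,0,105,0,0,0,1],[0,0,130,0,0,0,1],[0,0,130,0,0,0,1]]]'

```text
time_s: 13.83
tool_pos: [0.5131, 0.3035, 0.402]
tool_rot: [-0.021, 0.708, -0.705, 0.036]
contact_force: [0.6, 0.5, 0.7]
gripper_width: 0.0872
```

```bash
python3 - <<'E'
from h import *
wshot("w8")
for n in("scene","side"): cv2.imwrite(f"pics/{n}8.png",r.get_image(n))
a=cv2.imread("pics/scene8.png")[60:260,260:460];b=cv2.imread("pics/side8.png")[180:380,150:350]
m=cv2.resize(np.hstack([a,b]),None,fx=1.6,fy=1.6);cv2.imwrite("pics/m8.png",np.vstack([m,cv2.imread("pics/w8.png")[:270]]))
E
```

```text
13.8833 [0.5128 0.303  0.3993] [0.1  0.02 0.05] 0.0869
```

View pics/m8.png

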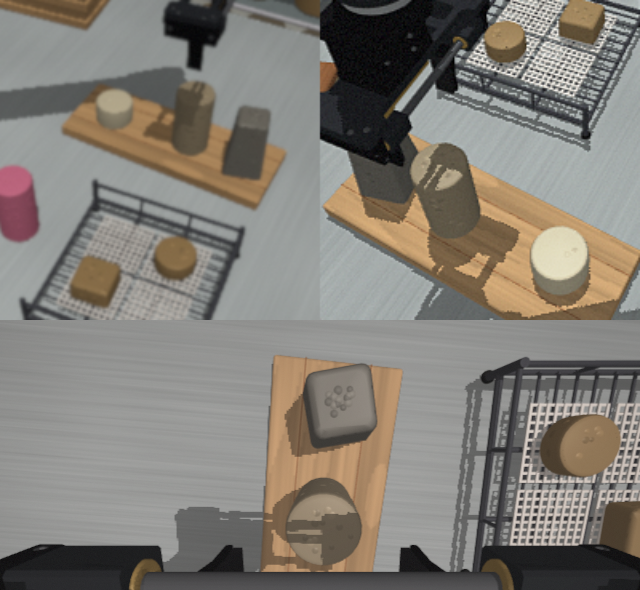

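Both tall cheeses stand on the board, which meets step 1. Next, a wrist look over the tray for the flat cheese and the mats, now unobstructed.

>>> jog_arm --plan '[[[0,-20,5,0,0,0,1],[5,-60,5,0,0,0,1],[10,-100,5,0,0,0,1],[15,-140,5,0,0,0,1],[17,-180,5,0,0,0,1],[17,-215,5,0,0,0,1],[17,-245,5,0,0,0,1],[17,-265,5,0,0,0,1],[17,-273,5,0,0,0,1],[17,-273,5,0,0,0,1],[17,-273,5,0,0,0,1],[17,-273,5,0,0,0,1]]]'

```text
time_s: 14.98
tool_pos: [0.5291, 0.0312, 0.4003]
tool_rot: [-0.026, 0.707, -0.706, 0.034]
contact_force: [-0.5, 0.6, 0.5]
gripper_width: 0.0869
```

```bash
python3 - <<'E'
from ov import *
wshot("w9")
a=np.linspace(0,6.28,40)
ex=[np.c_[.602+.031*np.cos(a),.042+.031*np.sin(a),0*a+.067]]
im=overlay("w9",(.5605,-.002),.0817,ex);print(im.shape); cv2.imwrite("pics/ow9.png",im[0:600,580:1380])
E
```

```text
15.0333 [0.5291 0.0313 0.4004] [ 0.02  1.04 -1.21] 0.087
(1200, 1920, 3)
```

View pics/ow9.png

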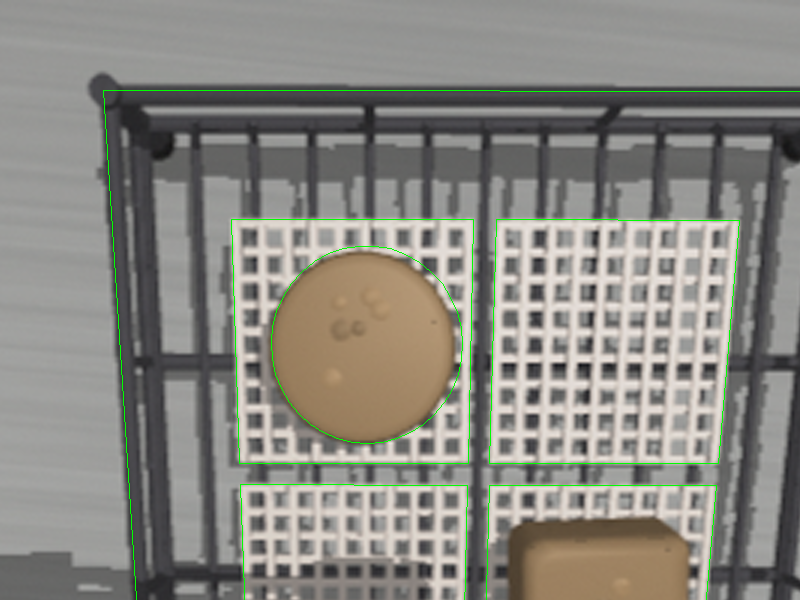

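The tray overlay fits exactly, and the flat cheese is at about (0.6015, 0.043). I'll go down to it.

>>> jog_arm --plan '[[[30,5,0,0,0,0,1],[60,12,0,0,0,0,1],[72,12,-10,0,0,0,1],[72,12,-35,0,0,0,1],[72,12,-60,0,0,0,1],[72,12,-90,0,0,0,1],[72,12,-115,0,0,0,1],[72,12,-135,0,0,0,1],[72,12,-150,0,0,0,1],[72,12,-162,0,0,0,1],[72,12,-170,0,0,0,1],[72,12,-176,0,0,0,1],[72,12,-179,0,0,0,1],[72,12,-180,0,0,0,1],[72,12,-180,0,0,0,1]]]'

```text
time_s: 16.28
tool_pos: [0.6014, 0.0434, 0.221]
tool_rot: [-0.025, 0.707, -0.706, 0.034]
contact_force: [-0.7, -0.3, -0.6]
gripper_width: 0.0871
```

```bash
python3 - <<'E'
from h import *
wshot("w10")
for n in("scene","side"): cv2.imwrite(f"pics/{n}10.png",r.get_image(n))
a=cv2.imread("pics/scene10.png")[120:320,260:460];b=cv2.imread("pics/side10.png")[100:300,180:380]
m=cv2.resize(np.hstack([a,b]),None,fx=1.6,fy=1.6);cv2.imwrite("pics/m10.png",np.vstack([m,cv2.imread("pics/w10.png")[:270]]))
E
```

```text
16.3333 [0.6015 0.0434 0.2212] [-0.43  0.4   0.28] 0.0874
```

View pics/m10.png

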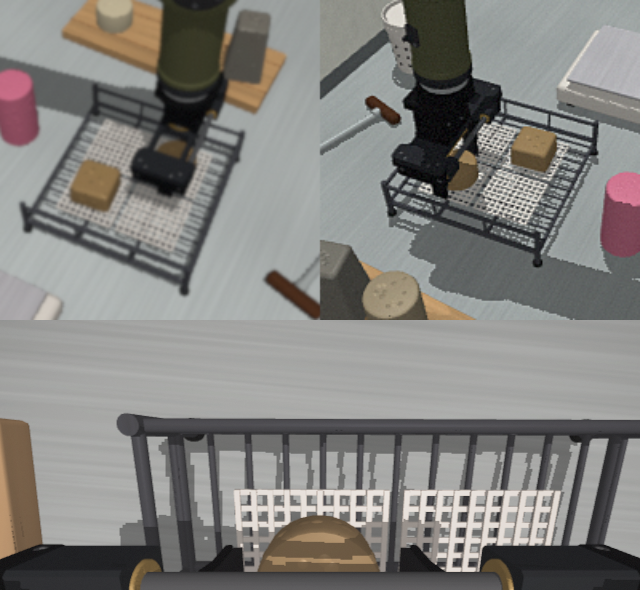

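>>> jog_arm --plan '[[[0,0,0,0,0,0,0],[0,0,0,0,0,0,0],[0,0,0,0,0,0,0],[0,0,0,0,0,0,0],[0,0,0,0,0,0,0],[0,0,0,0,0,0,0],[0,0,0,0,0,0,0],[0,0,3,0,0,0,0],[0,0,8,0,0,0,0],[0,0,15,0,0,0,0],[0,0,25,0,0,0,0],[0,0,40,0,0,0,0],[0,0,60,0,0,0,0],[0,0,80,0,0,0,0],[0,0,90,0,0,0,0],[0,0,90,0,0,0,0]]]' --squeeze 25

```text
time_s: 17.77
tool_pos: [0.6025, 0.0437, 0.3148]
tool_rot: [-0.023, 0.707, -0.706, 0.037]
contact_force: [0.6, -0.4, -1.9]
gripper_width: 0.0618
```

```bash
python3 - <<'E'
from h import *
wshot("w11")
for n in("scene","side"): cv2.imwrite(f"pics/{n}11.png",r.get_image(n))
a=cv2.imread("pics/scene11.png")[120:320,260:460];b=cv2.imread("pics/side11.png")[100:300,180:380]
m=cv2.resize(np.hstack([a,b]),None,fx=1.6,fy=1.6);cv2.imwrite("pics/m11.png",np.vstack([m,cv2.imread("pics/w11.png")[:270]]))
E
```

```text
17.8167 [0.6019 0.0434 0.3128] [ 0.05  0.46 -1.11] 0.0614
```

View pics/m11.png

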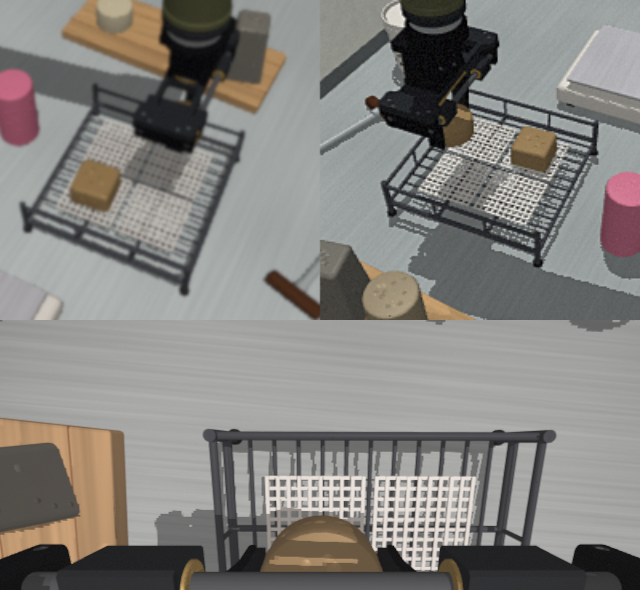

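>>> jog_arm --plan '[[[-4,-10,3,0,0,0,0],[-13,-35,5,0,0,0,0],[-26,-68,5,0,0,0,0],[-40,-102,5,0,0,0,0],[-53,-136,5,0,0,0,0],[-66,-170,5,0,0,0,0],[-79,-205,5,0,0,0,0],[-92,-240,5,0,0,0,0],[-105,-275,5,0,0,0,0],[-117,-308,3,0,0,0,0],[-128,-336,0,0,0,0,0],[-135,-354,0,0,0,0,0],[-136,-357,0,0,0,0,0],[-136,-357,0,0,0,0,0],[-136,-357,0,0,0,0,0]]]'

```text
time_s: 19.17
tool_pos: [0.465, -0.313, 0.3098]
tool_rot: [-0.026, 0.707, -0.706, 0.034]
contact_force: [0.0, 1.0, -1.2]
gripper_width: 0.0613
```

```bash
python3 - <<'E'
from h import *
im,K,C=wshot("w12")
c,s=np.cos(.062),np.sin(.062);R=np.array([[c,-s],[s,c]])
P=np.c_[np.array([.466,-.3135])+np.array([(.0825,.0925),(-.0825,.0925),(-.0825,-.0925),(.0825,-.0925)])@R.T,[.06]*4]
cv2.polylines(im,[np.int32(np.round(wproj(K,C,P)))],True,(0,255,0),1);cv2.imwrite("pics/ow12.png",im)
E
```

```text
19.2167 [ 0.4655 -0.3123  0.3101] [ 0.49  0.26 -1.03] 0.0611
```

View pics/ow12.png

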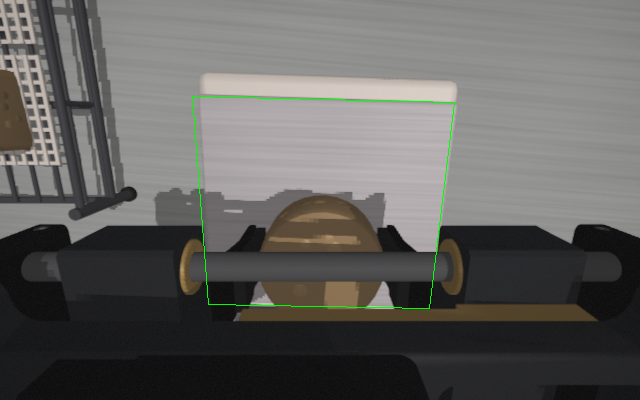

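```bash
python3 - <<'E'
import cv2
a=cv2.imread("pics/w12.png")[60:240,180:480]
cv2.imwrite("pics/z12.png",cv2.resize(a,None,fx=2.66,fy=2.66,interpolation=cv2.INTER_CUBIC))
E
```

```text
(no output)
```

View pics/z12.png

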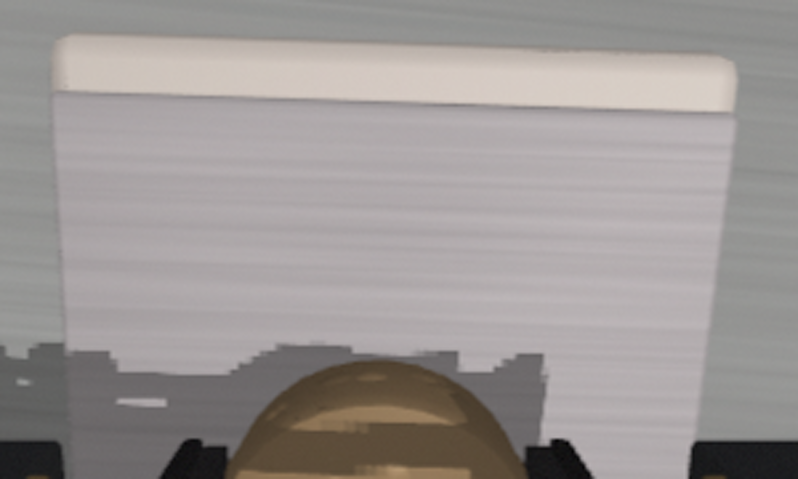

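```bash
python3 - <<'E'
from h import *
z=np.load("pics/w12.npz");K,C=z["K"],z["C"]
a=wray(K,C,(200.3,94.6),.06)[:2];b=wray(K,C,(456.3,103.2),.06)[:2]
d=a-b;L=np.linalg.norm(d);d/=L;print(a,b,L,np.degrees(np.arctan2(-d[0],d[1])));n=np.array([d[1],-d[0]]);print((a+b)/2-.0825*n)
e=wray(K,C,(180+70/2.66,60+430/2.66),.06)[:2];f=wray(K,C,(180+700/2.66,60+430/2.66),.06)[:2];print(e,f,np.linalg.norm(e-f),(e+f)/2)
E
```

```text
[ 0.54423008 -0.22176698] [ 0.55353437 -0.40230196] 0.1807745854074911 2.950261617939531
[ 0.46649157 -0.31628067]
[ 0.45019427 -0.22549477] [ 0.46564728 -0.40873327] 0.18388894480205714 [ 0.45792078 -0.31711402]
```

The wrist view gives the pan middle as about (0.4665, -0.316), so I'll shift by 1, -4 mm and lower.

>>> jog_arm --plan '[[[1,-3,-5,0,0,0,0],[1,-4,-18,0,0,0,0],[1,-4,-32,0,0,0,0],[1,-4,-45,0,0,0,0],[1,-4,-54,0,0,0,0],[1,-4,-59,0,0,0,0],[1,-4,-62,0,0,0,0],[1,-4,-63,0,0,0,0],[1,-4,-63,0,0,0,0],[1,-4,-64,0,0,0,0]]]'

```text
time_s: 20.05
tool_pos: [0.4669, -0.3165, 0.2468]
tool_rot: [-0.026, 0.707, -0.706, 0.035]
contact_force: [-0.1, 0.3, -0.7]
gripper_width: 0.0615
```

```bash
python3 - <<'E'
from h import *
s=r.sense();print(s["tool_pos"],s["contact_force"])
E
```

```text
[ 0.46689293 -0.31652236  0.24677993] [-0.13737089  0.30649306 -0.74849861]
```

Now a touch lower, release, and rise; then look.

>>> jog_arm --plan '[[[0,0,-0.5,0,0,0,0],[0,0,-1,0,0,0,0],[0,0,-1,0,0,0,0.75],[0,0,-1,0,0,0,0.85],[0,0,-1,0,0,0,1],[0,0,-1,0,0,0,1],[0,0,-1,0,0,0,1],[0,0,5,0,0,0,1],[0,0,20,0,0,0,1],[0,0,45,0,0,0,1],[-15,0,75,0,0,0,1],[-30,0,105,0,0,0,1],[-30,0,140,0,0,0,1],[-30,0,140,0,0,0,1],[-30,0,140,0,0,0,1]]]'

```text
time_s: 21.3
tool_pos: [0.4374, -0.3167, 0.3899]
tool_rot: [0.024, -0.705, 0.707, -0.036]
contact_force: [-0.5, -0.9, -0.8]
gripper_width: 0.0871
```

```bash
python3 - <<'E'
from h import *
im,K,C=wshot("w13")
c,s=np.cos(.06),np.sin(.06);R=np.array([[c,-s],[s,c]])
p=np.array([.4665,-.316])
P=np.c_[p+np.array([(.0825,.0925),(-.0825,.0925),(-.0825,-.0925),(.0825,-.0925)])@R.T,[.06]*4]
cv2.polylines(im,[np.int32(np.round(wproj(K,C,P)))],True,(0,255,0),1)
a=np.linspace(0,6.28,40)
cv2.polylines(im,[np.int32(np.round(wproj(K,C,np.c_[p[0]+.031*np.cos(a),p[1]+.031*np.sin(a),0*a+.092])))],True,(0,0,255),1)
cv2.imwrite("pics/ow13.png",im)
E
```

```text
21.35 [ 0.437  -0.3164  0.3878] [-0.4   0.38 -0.89] 0.0871
```

View pics/ow13.png

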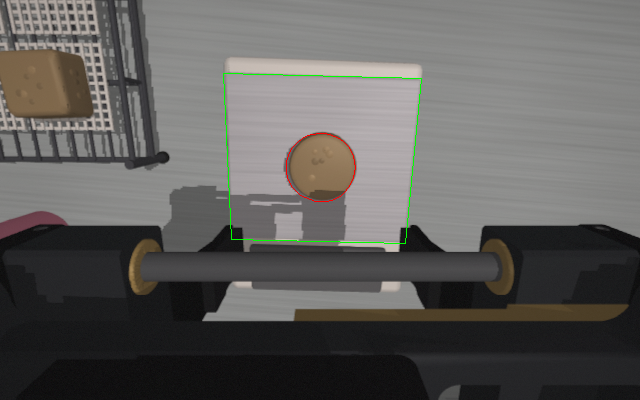

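The flat cheese sits on the pan's middle, with the overlays coinciding. Now the young cheese, going round at safe radius and height.

>>> jog_arm --plan '[[[8,20,5,0,0,0,1],[22,52,10,0,0,0,1],[37,87,10,0,0,0,1],[52,122,10,0,0,0,1],[66,157,10,0,0,0,1],[80,190,10,0,0,0,1],[90,225,10,0,0,0,1],[92,262,10,0,0,0,1],[90,300,10,0,0,0,1],[86,338,10,0,0,0,1],[80,376,10,0,0,0,1],[68,412,10,0,0,0,1],[48,445,10,0,0,0,1],[25,477,10,0,0,0,1],[2,509,10,0,0,0,1],[-22,540,10,0,0,0,1],[-45,570,10,0,0,0,1],[-68,594,10,0,0,0,1],[-85,606,10,0,0,0,1],[-90,608,10,0,0,0,1]]]'

```text
time_s: 23.02
tool_pos: [0.3434, 0.2946, 0.3966]
tool_rot: [0.029, -0.706, 0.707, -0.037]
contact_force: [-0.9, -0.3, -0.4]
gripper_width: 0.087
```

```bash
python3 - <<'E'
from h import *
im,K,C=wshot("w14")
p=np.array([.366,.2957])
a=np.linspace(0,6.28,40)
for q,rad,z in [(p,.033,.064),(p,.033,.022),((.5125,.3025),.032,.137)]:
  cv2.polylines(im,[np.int32(np.round(wproj(K,C,np.c_[q[0]+rad*np.cos(a),q[1]+rad*np.sin(a),0*a+z])))],True,(0,0,255),1)
cv2.imwrite("pics/ow14.png",im); print(r.sense()["joint_positions"])
E
```

```text
23.0667 [0.3443 0.2933 0.3967] [-0.97  0.27 -0.65] 0.0872
[ 0.3230672  -0.12756158 -0.99971562  1.90062044 -0.10219218  1.30234225
 -2.12572441]
```

View pics/ow14.png

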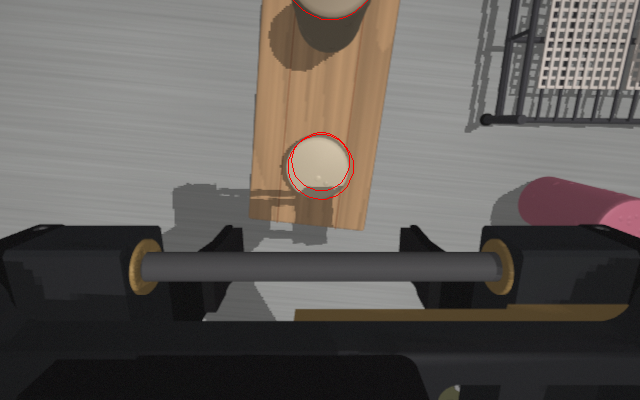

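>>> jog_arm --plan '[[[12,2,0,0,0,0,1],[22,2,-15,0,0,0,1],[22,2,-40,0,0,0,1],[22,2,-68,0,0,0,1],[22,2,-95,0,0,0,1],[22,2,-120,0,0,0,1],[22,2,-142,0,0,0,1],[22,2,-160,0,0,0,1],[22,2,-172,0,0,0,1],[22,2,-180,0,0,0,1],[22,2,-184,0,0,0,1],[22,2,-186,0,0,0,1],[22,2,-186,0,0,0,1],[22,2,-186,0,0,0,1]]]'

```text
time_s: 24.23
tool_pos: [0.3667, 0.2954, 0.2113]
tool_rot: [0.027, -0.706, 0.707, -0.037]
contact_force: [0.5, -0.7, -0.9]
gripper_width: 0.087
```

```bash
python3 - <<'E'
from h import *
wshot("w15")
for n in("scene","side"): cv2.imwrite(f"pics/{n}15.png",r.get_image(n))
a=cv2.imread("pics/scene15.png")[40:240,240:440];b=cv2.imread("pics/side15.png")[200:400,200:400]
m=cv2.resize(np.hstack([a,b]),None,fx=1.6,fy=1.6);cv2.imwrite("pics/m15.png",np.vstack([m,cv2.imread("pics/w15.png")[:270]]))
E
```

```text
24.2833 [0.3667 0.2955 0.2114] [-0.32 -0.03  0.63] 0.0872
```

View pics/m15.png

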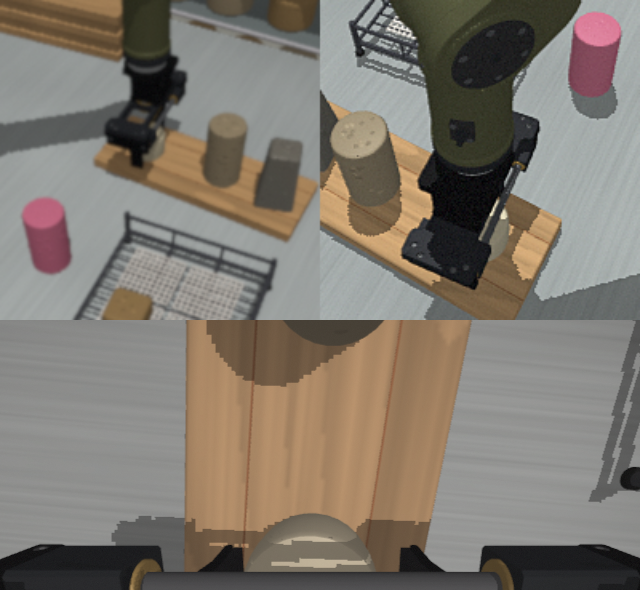

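>>> jog_arm --plan '[[[0,2,0,0,0,0,1],[0,2,0,0,0,0,0],[0,2,0,0,0,0,0],[0,2,0,0,0,0,0],[0,2,0,0,0,0,0],[0,2,0,0,0,0,0],[0,2,0,0,0,0,0],[0,2,0,0,0,0,0],[0,2,3,0,0,0,0],[0,2,8,0,0,0,0],[0,2,15,0,0,0,0],[0,2,30,0,0,0,0],[0,2,50,0,0,0,0],[0,2,75,0,0,0,0],[0,2,100,0,0,0,0],[0,2,110,0,0,0,0],[0,2,110,0,0,0,0]]]' --squeeze 25

```text
time_s: 25.8
tool_pos: [0.3673, 0.2982, 0.324]
tool_rot: [0.025, -0.706, 0.707, -0.039]
contact_force: [0.7, 0.6, -1.7]
gripper_width: 0.0656
```

```bash
python3 - <<'E'
from h import *
wshot("w16")
for n in("scene","side"): cv2.imwrite(f"pics/{n}16.png",r.get_image(n))
a=cv2.imread("pics/scene16.png")[40:240,240:440];b=cv2.imread("pics/side16.png")[200:400,200:400]
m=cv2.resize(np.hstack([a,b]),None,fx=1.6,fy=1.6);cv2.imwrite("pics/m16.png",np.vstack([m,cv2.imread("pics/w16.png")[:270]]))
E
```

```text
25.85 [0.3669 0.2975 0.3222] [ 0.46  0.23 -1.46] 0.0652
```

View pics/m16.png

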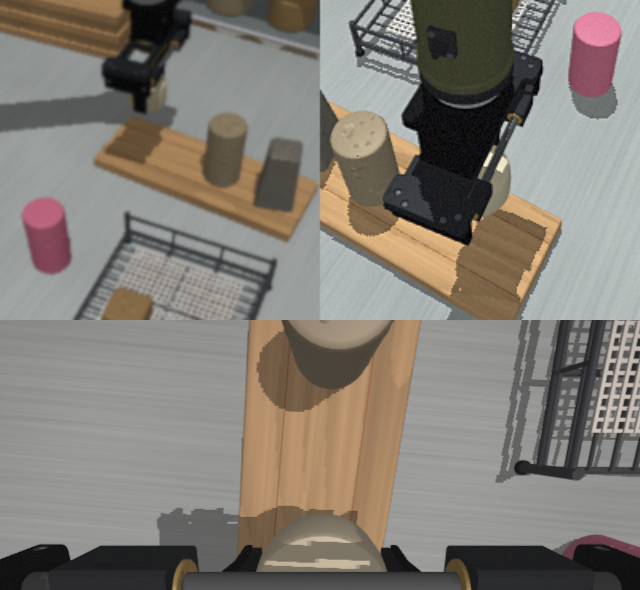

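>>> jog_arm --plan '[[[5,-5,5,0,0,0,0],[22,-24,15,0,0,0,0],[44,-47,20,0,0,0,0],[67,-71,20,0,0,0,0],[90,-95,20,0,0,0,0],[113,-120,20,0,0,0,0],[136,-145,20,0,0,0,0],[159,-169,15,0,0,0,0],[182,-193,5,0,0,0,0],[204,-217,-5,0,0,0,0],[224,-238,-15,0,0,0,0],[234,-248,-25,0,0,0,0],[236,-250,-38,0,0,0,0],[236,-250,-52,0,0,0,0],[236,-250,-66,0,0,0,0],[236,-250,-78,0,0,0,0],[236,-250,-87,0,0,0,0],[236,-250,-92,0,0,0,0],[236,-250,-95,0,0,0,0],[236,-250,-96,0,0,0,0]]]'

```text
time_s: 27.62
tool_pos: [0.6021, 0.0475, 0.2246]
tool_rot: [0.028, -0.705, 0.707, -0.037]
contact_force: [-2.5, -0.6, 2.8]
gripper_width: 0.0656
```

```bash
python3 - <<'E'
from ov import *
wshot("w17")
im=overlay("w17",(.5605,-.002),.0817); cv2.imwrite("pics/ow17.png",cv2.resize(im[:840],None,fx=.4,fy=.4,interpolation=cv2.INTER_AREA))
E
```

```text
27.6667 [0.6022 0.0474 0.2247] [-0.49  0.34 -1.06] 0.0657
```

View pics/ow17.png

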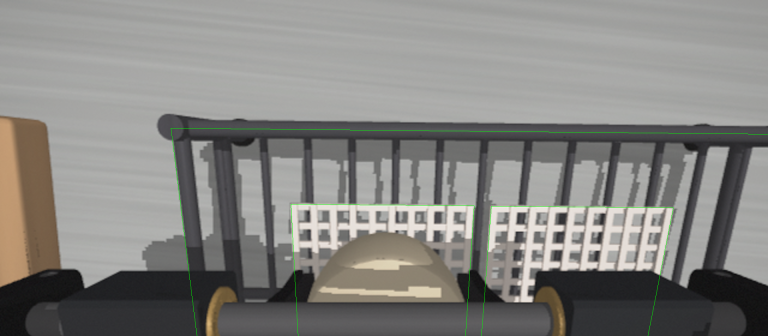

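>>> jog_arm --plan '[[[0,0,-0.5,0,0,0,0],[0,0,-1,0,0,0,0],[0,0,-1,0,0,0,0.8],[0,0,-1,0,0,0,0.9],[0,0,-1,0,0,0,1],[0,0,-1,0,0,0,1],[0,0,-1,0,0,0,1],[0,0,5,0,0,0,1],[0,0,20,0,0,0,1],[0,0,45,0,0,0,1],[0,0,75,0,0,0,1],[-20,0,110,0,0,0,1],[-45,0,145,0,0,0,1],[-60,0,175,0,0,0,1],[-60,0,175,0,0,0,1],[-60,0,175,0,0,0,1]]]'

```text
time_s: 29.0
tool_pos: [0.5421, 0.0483, 0.4034]
tool_rot: [0.026, -0.704, 0.708, -0.039]
contact_force: [-0.4, 0.9, -0.2]
gripper_width: 0.0866
```

```bash
python3 - <<'E'
from ov import *
wshot("w18")
a=np.linspace(0,6.28,40)
im=overlay("w18",(.5605,-.002),.0817,[np.c_[.6026+.033*np.cos(a),.0476+.033*np.sin(a),0*a+.077]]); cv2.imwrite("pics/ow18.png",im[:600,560:1360])
E
```

```text
29.05 [0.5421 0.0476 0.4014] [-0.12 -0.37  0.56] 0.0869
```

View pics/ow18.png

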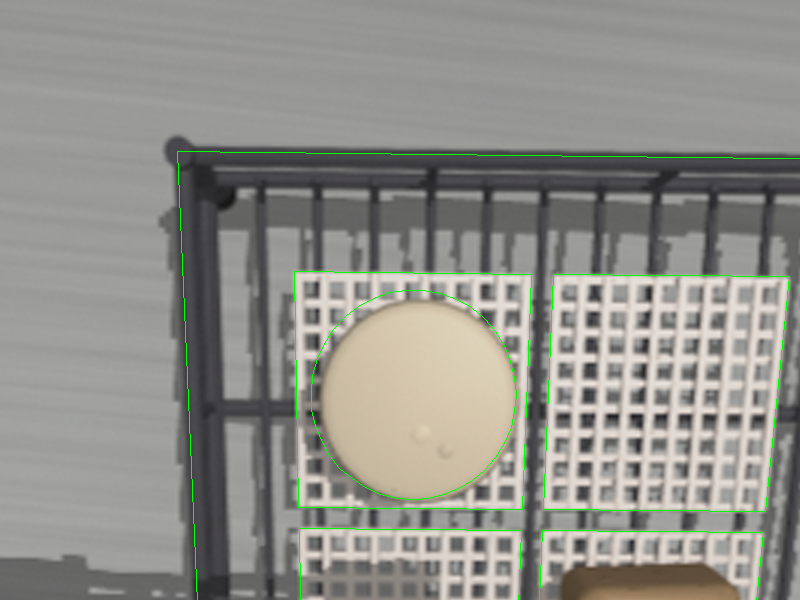

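The young cheese is within about 2 mm of its mat's middle, released. Now the drum goes back.

>>> jog_arm --plan '[[[-3,20,0,0,0,0,1],[-7,58,0,0,0,0,1],[-12,97,0,0,0,0,1],[-17,136,0,0,0,0,1],[-22,175,0,0,0,0,1],[-26,212,0,0,0,0,1],[-29,240,0,0,0,0,1],[-30,254,0,0,0,0,1],[-30,254,-15,0,0,0,1],[-30,254,-40,0,0,0,1],[-30,254,-70,0,0,0,1],[-30,254,-98,0,0,0,1],[-30,254,-120,0,0,0,1],[-30,254,-132,0,0,0,1],[-30,254,-136,0,0,0,1],[-30,254,-136,0,0,0,1],[-30,254,-136,0,0,0,1]]]'

```text
time_s: 30.47
tool_pos: [0.5125, 0.302, 0.2662]
tool_rot: [0.027, -0.705, 0.708, -0.038]
contact_force: [0.1, 0.5, -0.1]
gripper_width: 0.0868
```

```bash
python3 - <<'E'
from h import *
wshot("w19")
for n in("scene","side"): cv2.imwrite(f"pics/{n}19.png",r.get_image(n))
a=cv2.imread("pics/scene19.png")[40:240,260:460];b=cv2.imread("pics/side19.png")[190:390,140:340]
m=cv2.resize(np.hstack([a,b]),None,fx=1.6,fy=1.6);cv2.imwrite("pics/m19.png",np.vstack([m,cv2.imread("pics/w19.png")[:270]]))
E
```

```text
30.5167 [0.5126 0.3022 0.2667] [0.42 0.01 0.97] 0.0872
```

View pics/m19.png

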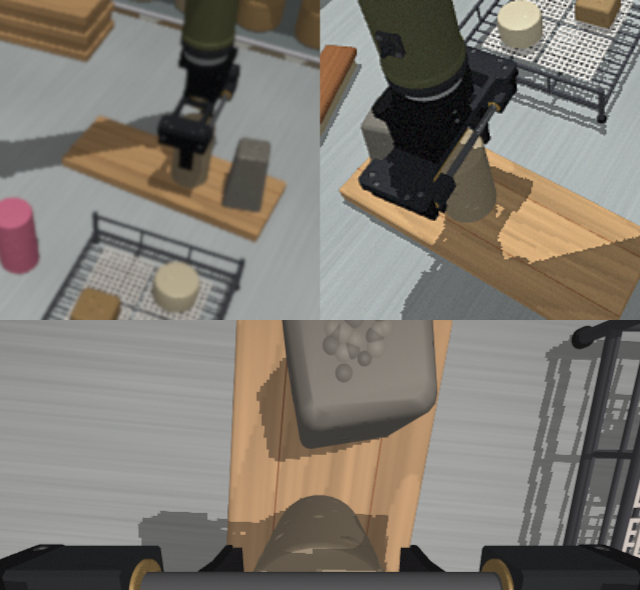

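>>> jog_arm --plan '[[[0,0,0,0,0,0,0],[0,0,0,0,0,0,0],[0,0,0,0,0,0,0],[0,0,0,0,0,0,0],[0,0,0,0,0,0,0],[0,0,0,0,0,0,0],[0,0,0,0,0,0,0],[0,0,3,0,0,0,0],[0,0,8,0,0,0,0],[0,0,15,0,0,0,0],[0,0,27,0,0,0,0],[0,0,42,0,0,0,0],[0,0,60,0,0,0,0],[0,0,80,0,0,0,0],[0,0,90,0,0,0,0],[0,0,90,0,0,0,0]]]' --squeeze 35

```text
time_s: 31.95
tool_pos: [0.5132, 0.3028, 0.3602]
tool_rot: [0.024, -0.706, 0.707, -0.041]
contact_force: [1.3, 1.0, -3.6]
gripper_width: 0.0634
```

```bash
python3 - <<'E'
from h import *
s=r.sense();print(s["tool_pos"],s["contact_force"],s["gripper_width"])
E
```

```text
[0.5131598  0.30281637 0.36022304] [ 1.2852633   0.95290091 -3.57749992] 0.06344400856778906
```

>>> jog_arm --plan '[[[2,-8,5,0,0,0,0],[8,-32,10,0,0,0,0],[17,-65,10,0,0,0,0],[27,-99,10,0,0,0,0],[37,-133,10,0,0,0,0],[46,-167,10,0,0,0,0],[56,-202,10,0,0,0,0],[66,-237,10,0,0,0,0],[76,-271,5,0,0,0,0],[86,-304,0,0,0,0,0],[93,-332,-5,0,0,0,0],[97,-346,-10,0,0,0,0],[97,-347,-22,0,0,0,0],[97,-347,-38,0,0,0,0],[97,-347,-52,0,0,0,0],[97,-347,-62,0,0,0,0],[97,-347,-66,0,0,0,0],[97,-347,-66,0,0,0,0],[97,-347,-66,0,0,0,0]]]'

```text
time_s: 33.53
tool_pos: [0.6103, -0.0435, 0.2944]
tool_rot: [0.024, -0.706, 0.707, -0.041]
contact_force: [0.3, -0.2, -3.8]
gripper_width: 0.0635
```

```bash
python3 - <<'E'
from ov import *
wshot("w20")
im=overlay("w20",(.5605,-.002),.0817); im=cv2.resize(im[:840],None,fx=.33,fy=.33,interpolation=cv2.INTER_AREA)
for n in("scene","side"): cv2.imwrite(f"pics/{n}20.png",r.get_image(n))
a=cv2.imread("pics/scene20.png")[120:320,260:460];b=cv2.imread("pics/side20.png")[80:280,180:380]
m=cv2.resize(np.hstack([a,b]),(im.shape[1],im.shape[1]//2));cv2.imwrite("pics/m20.png",np.vstack([m,im]))
E
```

```text
33.5833 [ 0.6105 -0.0436  0.295 ] [-0.22  0.07 -3.36] 0.0637
```

View pics/m20.png

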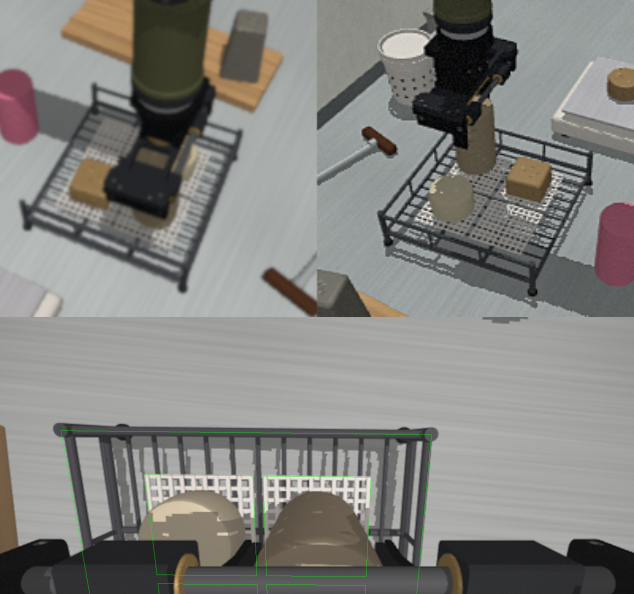

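>>> jog_arm --plan '[[[0,0,-4,0,0,0,0],[0,0,-8,0,0,0,0],[0,0,-11,0,0,0,0],[0,0,-13,0,0,0,0],[0,0,-14.5,0,0,0,0],[0,0,-15,0,0,0,0],[0,0,-15,0,0,0,0]]]'

```text
time_s: 34.27
tool_pos: [0.6105, -0.0439, 0.2803]
tool_rot: [0.024, -0.706, 0.707, -0.041]
contact_force: [-0.6, -0.1, -2.5]
gripper_width: 0.0632
```

>>> jog_arm --plan '[[[0,0,-0.7,0,0,0,0],[0,0,-1.5,0,0,0,0],[0,0,-1.5,0,0,0,0.75],[0,0,-1.5,0,0,0,0.85],[0,0,-1.5,0,0,0,1],[0,0,-1.5,0,0,0,1],[0,0,-1.5,0,0,0,1],[0,0,5,0,0,0,1],[0,0,20,0,0,0,1],[0,0,45,0,0,0,1],[0,0,75,0,0,0,1],[0,0,105,0,0,0,1],[-20,0,120,0,0,0,1],[-50,0,120,0,0,0,1],[-50,0,120,0,0,0,1],[-50,0,120,0,0,0,1]]]'

```text
time_s: 35.6
tool_pos: [0.5597, -0.0438, 0.4011]
tool_rot: [0.023, -0.705, 0.708, -0.041]
contact_force: [-0.7, -1.1, -0.3]
gripper_width: 0.0869
```

```bash
python3 - <<'E'
from ov import *
wshot("w21")
a=np.linspace(0,6.28,40);C=lambda x,y,q,z:np.c_[x+q*np.cos(a),y+q*np.sin(a),0*a+z]
im=overlay("w21",(.5605,-.002),.0817,[C(.6101,-.0441,.032,.150),C(.6101,-.0441,.032,.035)]); cv2.imwrite("pics/ow21.png",im[:600,560:1360])
E
```

```text
35.65 [ 0.5604 -0.0441  0.4009] [0.1  0.21 1.33] 0.0874
```

View pics/ow21.png

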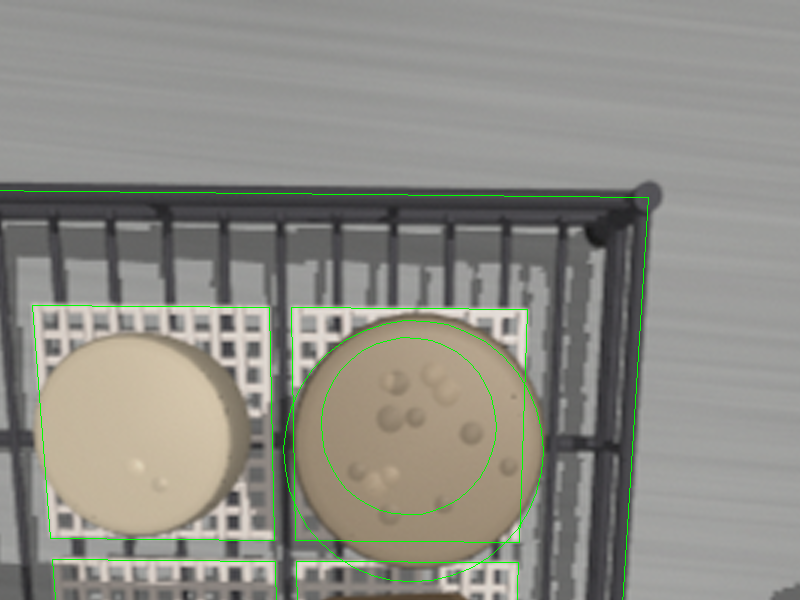

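```bash
python3 - <<'E'
from h import *
s=r.sense();R=Ro.from_quat(s["tool_rot"]).as_matrix();print(R.round(4), s["tool_pos"])
# target: y down, jaw z = (sin psi... ) psi=13.65
ps=np.radians(13.65)
for sg in (1,-1):
    z=sg*np.array([-np.sin(ps),np.cos(ps),0]);y=np.array([0,0,-1.]);x=np.cross(y,z);T=np.c_[x,y,z]
    print(np.degrees(Ro.from_matrix(T@R.T).as_rotvec()))
E
```

```text
[[-0.9955  0.026   0.0911]
 [-0.0912 -0.0023 -0.9958]
 [-0.0257 -0.9997  0.0046]] [ 0.56042289 -0.04412752  0.40090786]
[ 2.24261739e+00 -3.05332507e-02 -1.71566165e+02]
[0.02035574 1.49509568 8.41941531]
```

A tool tilt of 1.5° has built up, so I'll correct it during the approach to the tower.

>>> jog_arm --plan '[[[3,20,5,0,0.5,2,1],[9,58,5,0,1,4,1],[15,97,5,0,1.5,8.4,1],[21,136,5,0,1.5,8.4,1],[27,175,5,0,1.5,8.4,1],[33,214,5,0,1.5,8.4,1],[40,252,5,0,1.5,8.4,1],[46,290,5,0,1.5,8.4,1],[51,322,5,0,1.5,8.4,1],[54,341.5,0,0,1.5,8.4,1],[54,341.5,0,0,1.5,8.4,1],[54,341.5,0,0,1.5,8.4,1],[54,341.5,-20,0,1.5,8.4,1],[54,341.5,-50,0,1.5,8.4,1],[54,341.5,-80,0,1.5,8.4,1],[54,341.5,-110,0,1.5,8.4,1],[54,341.5,-132,0,1.5,8.4,1],[54,341.5,-142,0,1.5,8.4,1],[54,341.5,-144,0,1.5,8.4,1],[54,341.5,-144,0,1.5,8.4,1]]]'

```text
time_s: 37.32
tool_pos: [0.6152, 0.2964, 0.257]
tool_rot: [0.083, -0.702, 0.702, -0.083]
contact_force: [0.7, 0.2, 0.3]
gripper_width: 0.0869
```

```bash
python3 - <<'E'
from h import *
wshot("w22"); print(Ro.from_quat(r.sense()["tool_rot"]).as_matrix().round(3))
for n in("scene","side"): cv2.imwrite(f"pics/{n}22.png",r.get_image(n))
a=cv2.imread("pics/scene22.png")[40:240,260:460];b=cv2.imread("pics/side22.png")[190:390,100:300]
m=cv2.resize(np.hstack([a,b]),None,fx=1.6,fy=1.6);cv2.imwrite("pics/m22.png",np.vstack([m,cv2.imread("pics/w22.png")[:270]]))
E
```

```text
37.3667 [0.6153 0.297  0.2582] [-0.39 -0.85  0.25] 0.0869
[[-0.972  0.002  0.235]
 [-0.235  0.    -0.972]
 [-0.002 -1.    -0.   ]]
```

View pics/m22.png

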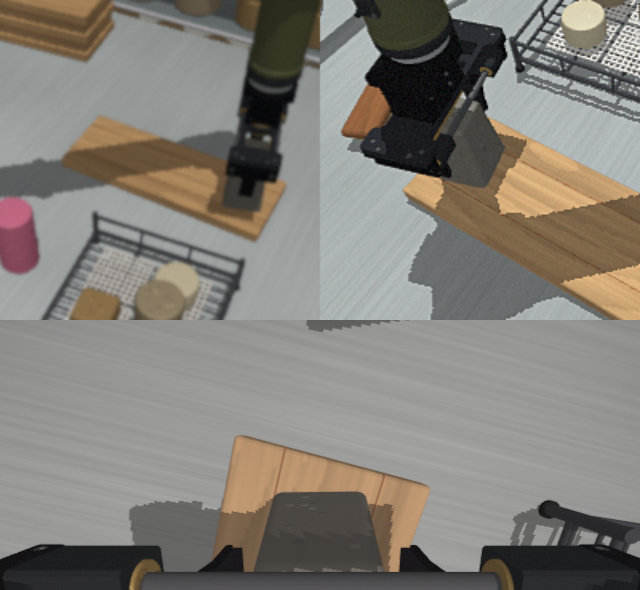

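>>> jog_arm --plan '[[[0,0,0,0,0,0,0],[0,0,0,0,0,0,0],[0,0,0,0,0,0,0],[0,0,0,0,0,0,0],[0,0,0,0,0,0,0],[0,0,0,0,0,0,0],[0,0,0,0,0,0,0],[0,0,3,0,0,0,0],[0,0,8,0,0,0,0],[0,0,15,0,0,0,0],[0,0,27,0,0,0,0],[0,0,42,0,0,0,0],[0,0,60,0,0,0,0],[0,0,75,0,0,0,0],[0,0,80,0,0,0,0],[0,0,80,0,0,0,0],[0,0,80,0,0,0,0]]]' --squeeze 35

```text
time_s: 38.88
tool_pos: [0.6151, 0.2976, 0.3393]
tool_rot: [-0.083, 0.702, -0.702, 0.085]
contact_force: [-0.1, -0.0, -4.4]
gripper_width: 0.056
```

```bash
python3 - <<'E'
from h import *
s=r.sense();print(s["tool_pos"],s["contact_force"],s["gripper_width"])
E
```

```text
[0.61509486 0.29763022 0.33926975] [-0.13735072 -0.00852586 -4.4433621 ] 0.05598645583129764
```

>>> jog_arm --plan '[[[-3,-7,5,0,0,0,0],[-11,-28,10,0,0,0,0],[-23,-57,15,0,0,0,0],[-35,-87,15,0,0,0,0],[-47,-117,15,0,0,0,0],[-59,-147,15,0,0,0,0],[-71,-176,15,0,0,0,0],[-83,-205,15,0,0,0,0],[-93,-231,10,0,0,0,0],[-101,-250,5,0,0,0,0],[-104,-257,0,0,0,0,0],[-104,-257.5,-10,0,0,0,0],[-104,-257.5,-22,0,0,0,0],[-104,-257.5,-35,0,0,0,0],[-104,-257.5,-46,0,0,0,0],[-104,-257.5,-52,0,0,0,0],[-104,-257.5,-54,0,0,0,0],[-104,-257.5,-54,0,0,0,0],[-104,-257.5,-54,0,0,0,0]]]'

```text
time_s: 40.47
tool_pos: [0.5114, 0.0407, 0.2854]
tool_rot: [-0.083, 0.702, -0.702, 0.085]
contact_force: [0.1, -0.1, -3.7]
gripper_width: 0.0559
```

```bash
python3 - <<'E'
from ov import *
wshot("w23"); print(Ro.from_quat(r.sense()["tool_rot"]).as_matrix().round(3))
im=overlay("w23",(.5605,-.002),.0817); im=cv2.resize(im[:840],None,fx=.33,fy=.33,interpolation=cv2.INTER_AREA)
for n in("scene","side"): cv2.imwrite(f"pics/{n}23.png",r.get_image(n))
a=cv2.imread("pics/scene23.png")[120:320,260:460];b=cv2.imread("pics/side23.png")[80:280,180:380]
m=cv2.resize(np.hstack([a,b]),(im.shape[1],im.shape[1]//2));cv2.imwrite("pics/m23.png",np.vstack([m,im]))
E
```

```text
40.5167 [0.5115 0.0405 0.2857] [-0.01  0.21 -3.06] 0.056
[[-0.972  0.004  0.236]
 [-0.236  0.001 -0.972]
 [-0.004 -1.    -0.   ]]
```

View pics/m23.png

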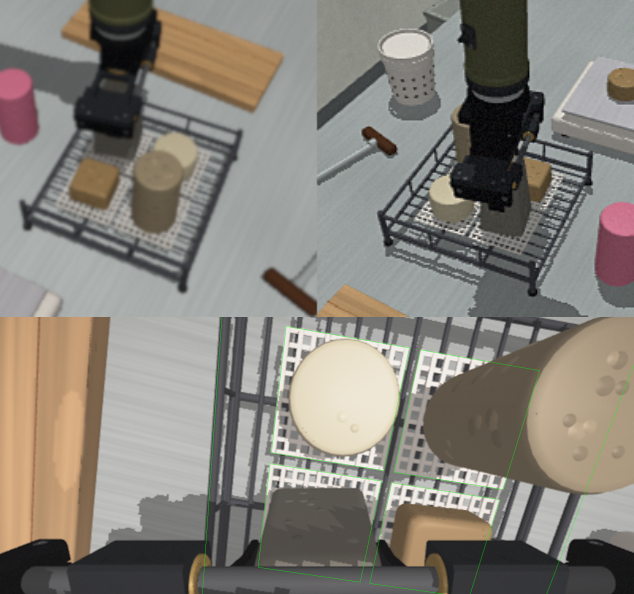

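>>> jog_arm --plan '[[[0,0,-4,0,0,0,0],[0,0,-8,0,0,0,0],[0,0,-11,0,0,0,0],[0,0,-13,0,0,0,0],[0,0,-14,0,0,0,0],[0,0,-14.5,0,0,0,0],[0,0,-14.5,0,0,0,0]]]'

```text
time_s: 41.2
tool_pos: [0.5114, 0.0403, 0.272]
tool_rot: [0.082, -0.702, 0.702, -0.085]
contact_force: [-3.4, -0.7, 4.7]
gripper_width: 0.0561
```

The force shows seating, so I'll release and rise.

>>> jog_arm --plan '[[[0,0,0,0,0,0,0],[0,0,0,0,0,0,0.7],[0,0,0,0,0,0,0.8],[0,0,0,0,0,0,1],[0,0,0,0,0,0,1],[0,0,0,0,0,0,1],[0,0,5,0,0,0,1],[0,0,20,0,0,0,1],[0,0,45,0,0,0,1],[0,0,75,0,0,0,1],[0,0,110,0,0,0,1],[-15,0,140,0,0,0,1],[-40,0,160,0,0,0,1],[-40,0,160,0,0,0,1],[-40,0,160,0,0,0,1]]]'

```text
time_s: 42.45
tool_pos: [0.4711, 0.041, 0.4338]
tool_rot: [0.081, -0.7, 0.704, -0.086]
contact_force: [-0.4, -0.6, 0.1]
gripper_width: 0.0872
```

```bash
python3 - <<'E'
from ov import *
wshot("w24")
z=np.radians(13.65);R=np.array([[np.cos(z),-np.sin(z)],[np.sin(z),np.cos(z)]])
sq=lambda h,zz:np.c_[np.array([.5109,.0401])+np.array([(h,h),(-h,h),(-h,-h),(h,-h)])@R.T,[zz]*4]
im=overlay("w24",(.5605,-.002),.0817,[sq(.025,.145),sq(.033,.035)]); cv2.imwrite("pics/ow24.png",cv2.resize(im[:900,300:1500],None,fx=.65,fy=.65,interpolation=cv2.INTER_AREA))
for n in("scene","side"): cv2.imwrite(f"pics/{n}24.png",r.get_image(n))
a=cv2.imread("pics/scene24.png")[160:310,220:420];b=cv2.imread("pics/side24.png")[100:250,200:400]
cv2.imwrite("pics/m24.png",cv2.resize(np.hstack([a,b]),None,fx=2,fy=2))
E
```

```text
42.5 [0.4713 0.0403 0.4323] [-0.34 -0.44 -0.47] 0.0874
```

View pics/ow24.png

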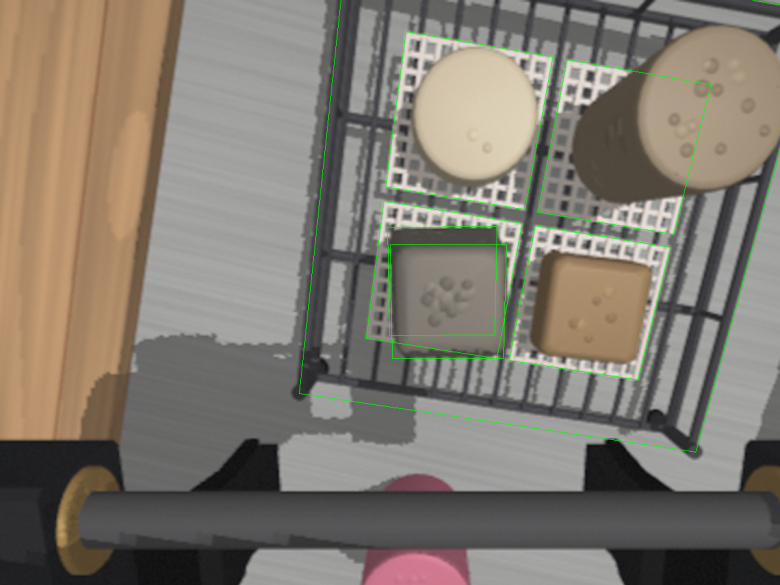

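View pics/m24.png

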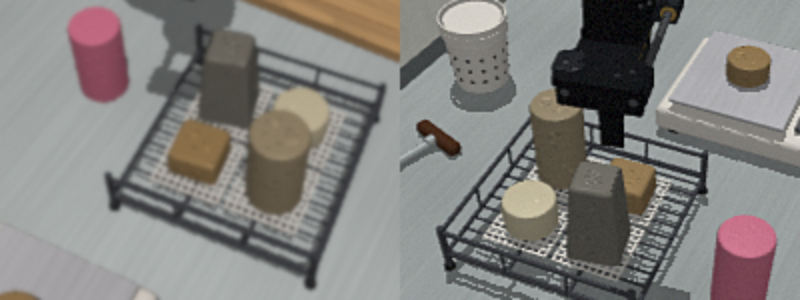

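The tower stands upright, but by the overlay it could be several mm towards the back. I'll measure it precisely.

```bash
python3 - <<'E'
import cv2
a=cv2.imread("pics/w24.png")[105:195,220:320]
a=cv2.convertScaleAbs(a,alpha=1.6,beta=10)
cv2.imwrite("pics/tw24.png",cv2.resize(a,None,fx=6,fy=6,interpolation=cv2.INTER_CUBIC))
E
```

```text
(no output)
```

View pics/tw24.png

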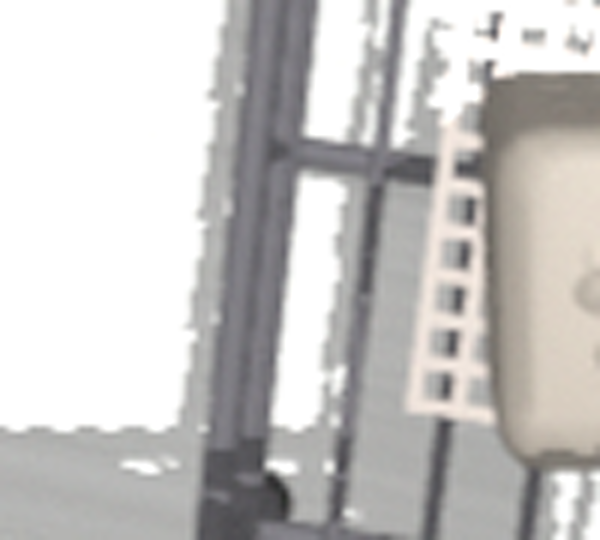

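```bash
python3 - <<'E'
from h import *
a=cv2.imread("pics/w24.png")[105:195,290:370]
a=cv2.convertScaleAbs(a,alpha=1.6,beta=10)
im=cv2.resize(a,None,fx=6.5,fy=6.5,interpolation=cv2.INTER_CUBIC)
cv2.imwrite("pics/tw24b.png",im)
z=np.load("pics/w24.npz");K,C=z["K"],z["C"]
t=np.radians(13.65);R=np.array([[np.cos(t),-np.sin(t)],[np.sin(t),np.cos(t)]])
for h,zz in((.025,.145),(.033,.035)): print((wproj(K,C,np.c_[np.array([.5109,.0401])+np.array([(h,h),(-h,h),(-h,-h),(h,-h)])@R.T,[zz]*4])-[290,105])*6.5)
E
```

```text
[[ 63.13451363 130.99168467]
 [ 70.27797616 510.0309467 ]
 [439.44970143 508.62238407]
 [449.67266297 129.93656715]]
[[ 54.09248779  71.31904628]
 [ 61.23831768 432.60851416]
 [410.67820156 431.35276738]
 [419.05294954  70.38523459]]
```

View pics/tw24b.png

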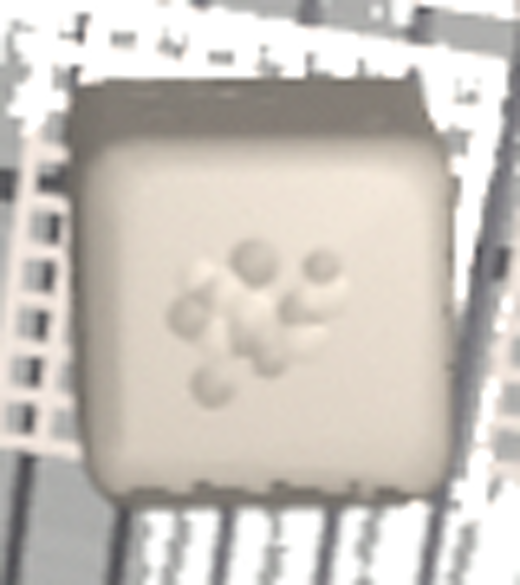

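The tower is within about 2 mm of its mat's middle. The base's back edge is at row 80 against 71 predicted, at 5.5 px per mm. I'll check the slab and then hand in.

```bash
python3 - <<'E'
from h import *
a=cv2.imread("pics/scene0.png");b=cv2.imread("pics/scene24.png")
t=a[218:252,303:338];m=cv2.matchTemplate(b[205:265,290:350],t,cv2.TM_CCOEFF_NORMED);print(cv2.minMaxLoc(m)[1],np.array(cv2.minMaxLoc(m)[3])+[290,205],"expected 303,218")
print(r.job_done())
E
```

```text
0.9936335682868958 [303 218] expected 303,218
the job is handed in; nothing more can be done
None
```

The job is done and handed in at about 42.5 s. No step had to be repeated; handing in gives no verdict, so the figures below are my own checks.

**Order of work:** I stood the tower and then the drum on the board. The flat cheese then went on the pan and the young one on the mat it had left. Last, the drum and the tower went back to their own mats.

**Last checks (wrist-camera overlays, calibration good to about 2 mm; the limit is 15 mm):**

| Item | Result |
|---|---|
| Flat cheese | on the pan's middle, overlay coincides |
| Young cheese | within about 2 mm of its mat's middle |
| Drum | within about 3 mm of its mat's middle |
| Tower | within about 2 mm of its mat's middle |
| Low square cheese | at the same pixel position as at the start (match 0.994) |

In the last pictures everything stands upright, and the open gripper is well above the scene.

**What disagreed:**
- The scene camera was about 2 px off against the side and wrist views, so I placed by the wrist camera.
- A tool tilt of 1.5° built up along the way. I corrected it before picking up the tower again, and it probably explains the drum's 3 mm.
- The tower touched down slightly early, with about 5 N of upward force, and no harm was seen.

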